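# Let down the egg lift, serve the baskets, wind it up

### The arm

A 7-joint arm with a two-finger parallel gripper is mounted at the origin on a cart in front of the work surface, level with it; the furniture and walls round the work are solid. World frame = base frame: x ahead of the robot, y to its left, z up, the work surface at z = 0. Lengths are in m, angles in rad, forces in N, time in s.
With the tool pointing down it reaches from about 0.4 to 0.875 m from the base axis. Payload 19.3 kg.
Tool frame: the origin (TCP) lies at the very end of the fingers, on their centre line; the grasp point (between the pads) lies 19 mm behind it; x points along the fingers, y is the direction in which the jaws open and shut, and the axes are right-handed (so a half turn about x gives the same grasp; the last joint's range is limited). The gripper opens to 85 mm and grips with 20 to 120 N. Pads are 22 mm wide; open, the fingers measure 114 mm over their backs; the gripper's body (76 mm by 85 mm) begins 54 mm behind the grasp point. The pads swing forward as they close: fully open they stand 13 mm farther back than shut.
Start: joints at [1.271, 0.521, -0.036, 1.599, 0.021, 1.021, -0.113], TCP at [0.142, -0.609, 0.231] pointing down, gripper open.
Joint ranges: [-2.91, 2.91], [-0.3, 2.13], [-1.5, 1.42], [0.17, 2.43], [-1.26, 4.41], [0.16, 1.93], [-2.52, 2.52]. Speed limits (rad/s): [1.89, 1.89, 2.39, 2.39, 3.01, 3.01, 3.01].

### API

Orientations are given as [roll, pitch, yaw] about the fixed x, y, z axes, in that order (R = Rz(yaw) Ry(pitch) Rx(roll)).
In Python, from workcell import bot, grab_frame, job_done gives the robot as it stands.
- The arm moves only by the shell command python3 -m pendant 'ROWS' [OPENING] [FORCE]. ROWS is JSON, a list of rows, each a list of 4 numbers: the shift along the tool's x, y, z in mm, then the turn about the tool's x in degrees. A call has 1 to 12 rows; each row shifts and turns the commanded pose from where the row before left it, along the tool's axes as they then stand; what a row does not reach is not made up. A row lasts 1/8 s, in which the tool goes at most 62.5 mm and 10.7 degrees, less where a joint would pass 70% of its speed; a pose out of reach is approached as far as the arm can. A call is refused whole if a number of a shift passes 62.5 or a number of a turn 10.7, either way. A call with a gripper value outside its range is refused whole. OPENING is the opening, from -1 (shut) to 1 (fully open), set as the call begins (- or left out, the last holds). The fingers move at their own pace and stop on an object; FORCE is the grip in N (left out, the last holds). Time passes only in rows, so rows that do not move let the fingers close. It gives the time, the measured TCP pose, the force and the opening at its end, in the units of the state.
- bot.observe(): the state, without advancing time (a new reading comes with each control period).
- grab_frame(name): name is "scene" or "side" or "wrist"; returns a dict with "img" (480x640x3 uint8, red, green, blue), "fovy" (degrees; the focal length in pixels is half the picture's height over the tangent of half this angle, whatever the lens; pixels are square), "cx", "cy" (the principal point, pixels), "k1" (the pictures are not rectified: a ray, as slopes to the right and down, at radius r is drawn at 1 + k1 r^2 times it, then the intrinsics apply), "R" (3x3) and "t" (3): a world point X has camera coordinates R X + t. Camera axes: x right, y down, z forward; pixel columns grow to the right and rows downward; lengths in m; the calibration is good to about 2 mm. A picture is of the moment at which its call begins. There is no depth.
- job_done(): hands the job in, once; it reports no verdict.
The state is a dict: "clock": time; "qpos": joint angles; "qd": joint speeds; "joint_efforts": joint torques, N m; "position": TCP position; "tool_rot": TCP orientation; "force": force on the tool from outside, world axes, zero at the start; "moment": the same for the moment, N m; "grip_width": finger opening in m.
Only numpy, scipy, OpenCV 4.12 (cv2) and the standard library are available. Lean on these libraries where they do the work, as an engineer would, in place of code of your own. Each camera call takes 0.05 s, during which the arm holds its last target.

### The job

The eggs have drained on the lift. Raise the pawl by lifting the crank knob and let the crank turn back slowly under the load until the bar is fully down with all baskets still on it; then lift each basket up and off the bar and stand it upright on the aluminium tray; last, wind the empty lift fully up again and leave it held by the seated pawl. Leave the other things where they stand.

Things in the scene. Friction and masses are not known exactly. Their poses are not given: they have to be found in the camera images.
- stand_foot (a point): egg lift, fixed stand: steel drip pan (100 x 270 mm) under the bar, mast (332 mm tall) 120 mm behind the bar, grey winch housing (130 mm across, 85 mm tall) at its right end. The point is on the work surface under the bar's middle; x to the mast, y along the bar to the left, z up
- crank_axis (a point): point on the crank's upright axis, level with the crank knob's point when the pawl is down (132 mm above the work surface); 250 mm right of the bar's middle and 40 mm toward the robot side
- crank_knob (a point): black upright crank knob, 50 mm from the crank axis: round, 25 mm thick, 45 mm tall, 33 mm lip on top; the point is 20 mm above its lower end, 26 mm above the flat crank arm. It spins freely, so it can be held without turning as the crank goes round. It carries the pawl pin: lifting the knob lifts the pawl out of the 12-tooth ratchet ring under the arm
- pawl (a joint): how far knob and pawl are lifted, m: 0 = seated in a gap, 0.016 = top. A spring pushes down with 3 to 5.4 N. From 0.010 it is clear of the teeth and the crank is free both ways. Seated it stops the crank turning back; wound up with the knob free to rise and fall it clicks over the 8 mm ramps, one every 30 degrees. It may also be held lifted while winding
- crank (a joint): crank angle, rad: 0 = lift fully up (arm points to the stand's -x), growing counter-clockwise from above as the load turns it back; 6.28 (one turn) = fully down; stops at -0.15 and 6.3. The load pulls with 0.1 to 0.25 N m, the gear has drag. Let go anywhere, the pawl springs down and catches at the next tooth. At the top wind 0.03 to 0.1 past 0 so that it seats
- lift (a joint): how far the bar is down from its top position, m: 0 = fully up, 0.100 = fully down at its stop; 0.0159 m for each rad of the crank. The bar's middle is 229 mm above the work surface at 0
- bar_mid (a point): middle of the lift's steel bar (12 mm square, 270 mm long along y) on which the baskets hang 70 mm apart; x points to the mast. A hanging basket's knob point is 36 mm above this. A basket comes off when lifted 25 to 40 mm (further, its cup meets the bar) and then brought to -x by 45 mm or more
- tray_mid (a point): aluminium tray, 146 x 160 mm (along its x, y), rim 14 mm high, 4 mm walls, loose, left of the lift; the point is the middle of its floor's top side, 4 mm above its underside; z up
- basket1_grip (a point): knob of a steel egg basket, upright, black, 20 mm thick, from 116 to 163 mm above the basket's underside, then a 27 mm lip (total 173 mm); the point is the middle of the knob, 142 mm above the centre of the underside; z up along it. None when absent
- basket2_grip (a point): knob of a steel egg basket, upright, black, 20 mm thick, from 116 to 163 mm above the basket's underside, then a 27 mm lip (total 173 mm); the point is the middle of the knob, 142 mm above the centre of the underside; z up along it. None when absent
- basket3_grip (a point): knob of a steel egg basket, upright, black, 20 mm thick, from 116 to 163 mm above the basket's underside, then a 27 mm lip (total 173 mm); the point is the middle of the knob, 142 mm above the centre of the underside; z up along it. None when absent
- basket4_grip (a point): knob of a steel egg basket, upright, black, 20 mm thick, from 116 to 163 mm above the basket's underside, then a 27 mm lip (total 173 mm); the point is the middle of the knob, 142 mm above the centre of the underside; z up along it. None when absent
- basket1: the same basket: a round cup 56 mm across, 48 mm tall, with a fixed egg, 0.13 to 0.2 kg; a strap on its -x side rises to a hook over the bar (back leg 20 mm deep). Origin at the centre of its underside. None when absent
- basket2: the same basket: a round cup 56 mm across, 48 mm tall, with a fixed egg, 0.13 to 0.2 kg; a strap on its -x side rises to a hook over the bar (back leg 20 mm deep). Origin at the centre of its underside. None when absent
- basket3: the same basket: a round cup 56 mm across, 48 mm tall, with a fixed egg, 0.13 to 0.2 kg; a strap on its -x side rises to a hook over the bar (back leg 20 mm deep). Origin at the centre of its underside. None when absent
- basket4: the same basket: a round cup 56 mm across, 48 mm tall, with a fixed egg, 0.13 to 0.2 kg; a strap on its -x side rises to a hook over the bar (back leg 20 mm deep). Origin at the centre of its underside. None when absent
- tart_dish: bystander: orange scalloped dish, 100 mm across, 31 tall; origin at its underside
- salt_shaker: bystander: glass salt shaker, 44 mm across, 90 tall; origin at its underside
- spice_jar: bystander: green-capped spice jar, 46 mm across, 106 tall; origin at its underside
- tin_tomato: bystander: short wide food tin, 75 mm across, 58 tall; origin at its underside
- shaker: bystander: plain steel shaker, 38 mm across, 88 tall; origin at its underside

How it is judged:
By the outcome, as a careful person would: the job done as asked, in the order asked, and still so for the second after the job is handed in, with the robot touching nothing.
Of basket1, basket2, basket3, basket4 only 2 to 4 are there at a start; the rules pass over those that are not, and their reading is None.
At some moment in a run one of tray may be knocked a few centimetres aside while the robot is not near it.
Once in a run the grip may slacken for a moment while it holds something.
It also fails if it takes over 210 s, if anything falls off the work surface, if the arm or the gripper's body presses on something with over 40 N, if the wrist force passes 120 N, or if a joint passes its speed limit or range.

## Working session

There is one attempt and no reset: what is moved stays moved. The work goes in short steps, Python scripts to look and compute and a shell command to move; the robot and the scene stay as the last step left them, time stands still between calls to the robot, and variables do not carry over. Pictures are saved under pics/ and viewed, and the job is handed in when it is done.

```bash
ls; mkdir -p pics; cat > h.py <<'E'
import numpy as np, cv2
from workcell import bot, grab_frame
def snap(name,fn,crop=None,scale=1):
    f=grab_frame(name); im=cv2.cvtColor(f["img"],cv2.COLOR_RGB2BGR)
    import pickle; pickle.dump(f,open(f"pics/{fn}.pkl","wb"))
    if crop: x0,y0,x1,y1=crop; im=im[y0:y1,x0:x1]
    if scale!=1: im=cv2.resize(im,None,fx=scale,fy=scale,interpolation=cv2.INTER_CUBIC)
    cv2.imwrite(f"pics/{fn}.png",im); return f
def load(fn):
    import pickle; return pickle.load(open(f"pics/{fn}.pkl","rb"))
def K(f):
    h=f["img"].shape[0]; fl=h/2/np.tan(np.radians(f["fovy"])/2); return fl
def ray(f,u,v):
    fl=K(f); d=np.array([(u-f["cx"])/fl,(v-f["cy"])/fl]); s=d.copy()
    for _ in range(30): s=d/(1+f["k1"]*(s@s))
    R=np.array(f["R"]);t=np.array(f["t"])
    return -R.T@t, R.T@np.array([s[0],s[1],1.])
def atz(f,u,v,z):
    c,d=ray(f,u,v); return c+d*(z-c[2])/d[2]
def tri(*obs):
    A=np.zeros((3,3));b=np.zeros(3)
    for f,u,v in obs:
        c,d=ray(f,u,v); d=d/np.linalg.norm(d); P=np.eye(3)-np.outer(d,d); A+=P;b+=P@c
    X=np.linalg.solve(A,b)
    return X,[np.linalg.norm(np.cross(X-ray(f,u,v)[0],ray(f,u,v)[1]/np.linalg.norm(ray(f,u,v)[1]))) for f,u,v in obs]
def proj(f,X):
    p=np.array(f["R"])@np.array(X)+np.array(f["t"]); s=p[:2]/p[2]; s=s*(1+f["k1"]*(s@s)); return s*K(f)+[f["cx"],f["cy"]]
E
python3 - <<'E'
from h import *
for n in ("scene","side","wrist"):
    f=snap(n,n+"0"); print(n,f["fovy"],f["cx"],f["cy"],f["k1"],-np.array(f["R"]).T@f["t"])
print(bot.observe())
E
```

```text
pics
scene 43.200934471069736 315.77203872489787 241.65680167324265 0.015262591448640077 [-0.48304194  0.54516503  0.95743599]
side 52.02030949672062 320.4194562802139 245.57933012289988 0.013886678108713435 [ 0.14333896 -1.24665115  0.61974345]
wrist 65.09454186085863 312.06871335600414 237.0718093439352 -0.030157720806204005 [ 0.2093378  -0.59217798  0.37252172]
{'clock': 0.15, 'qpos': array([ 1.27078131,  0.52185851, -0.03630596,  1.59981938,  0.02121773,
        1.02108439, -0.11277638]), 'qd': array([ 1.21274457e-03, -3.77336893e-03,  1.97486383e-03, -2.42499535e-03,
       -5.35810811e-05, -5.08365123e-04, -5.51246947e-04]), 'joint_efforts': array([ 2.42887843e-03, -9.27381635e+01,  1.98035672e+00, -3.70052326e+01,
        1.79077667e-02,  6.36170822e-03,  1.52749988e-05]), 'position': array([ 0.14228092, -0.60836576,  0.23089043]), 'tool_rot': array([-1.47394883,  1.57001193,  1.89745976]), 'force': array([ 0.26588982, -0.23293153, -0.44877596]), 'moment': array([-0.00164624, -0.04507344,  0.00274386]), 'grip_width': 0.08534899921093686}
```

View pics/scene0.png

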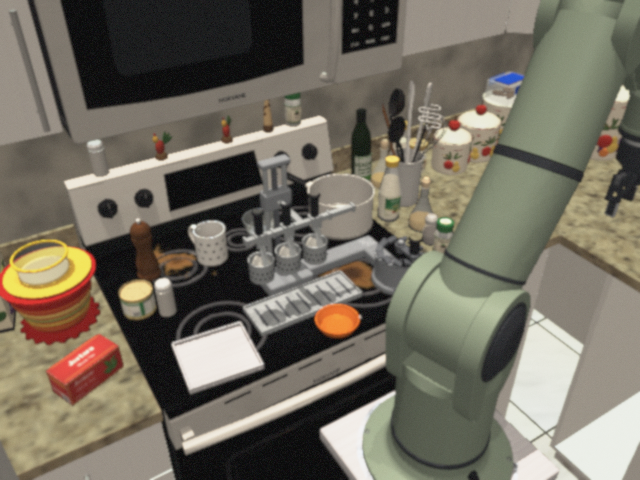

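View pics/side0.png

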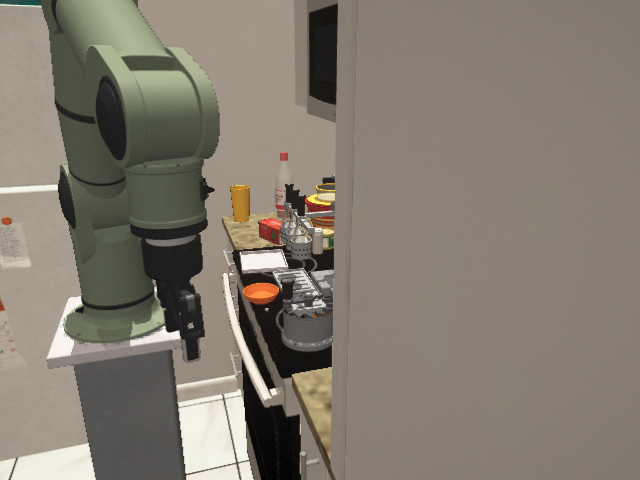

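View pics/wrist0.png

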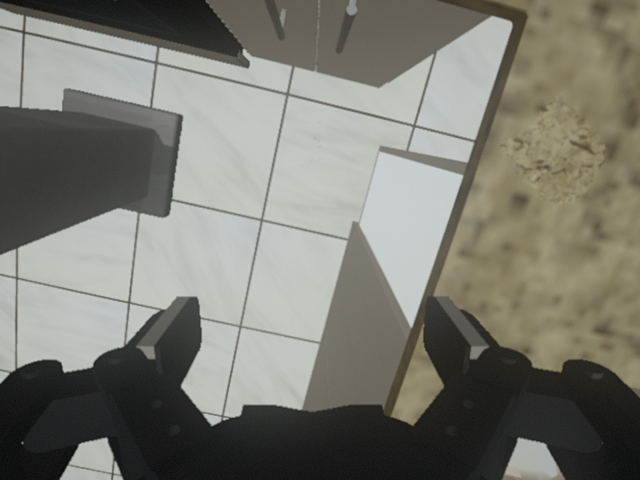

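```bash
python3 - <<'E'
from h import *
a=cv2.imread("pics/scene0.png"); cv2.imwrite("pics/s0a.png",cv2.resize(a[150:350,220:460],None,fx=3.3,fy=3,interpolation=cv2.INTER_CUBIC) if 0 else cv2.resize(a[150:350,210:450],None,fx=3,fy=3,interpolation=cv2.INTER_CUBIC))
cv2.imwrite("pics/s0b.png",cv2.resize(a[210:400,100:330],None,fx=3,fy=3,interpolation=cv2.INTER_CUBIC))
b=cv2.imread("pics/side0.png"); cv2.imwrite("pics/s0c.png",cv2.resize(b[170:370,220:340],None,fx=3,fy=3,interpolation=cv2.INTER_CUBIC))
E
```

```text
(no output)
```

View pics/s0a.png

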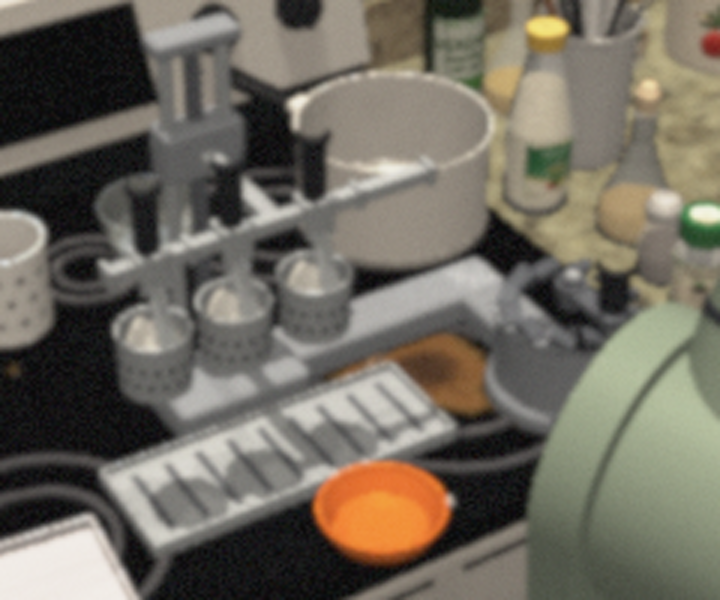

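View pics/s0c.png

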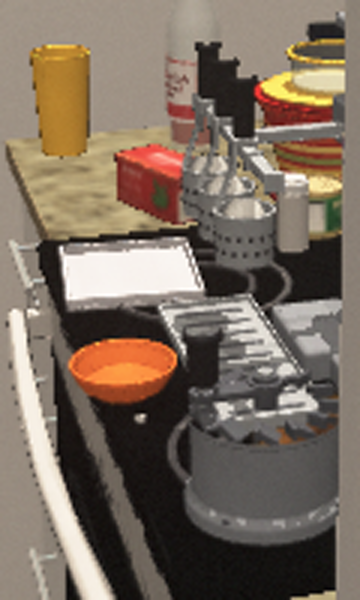

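View pics/s0b.png

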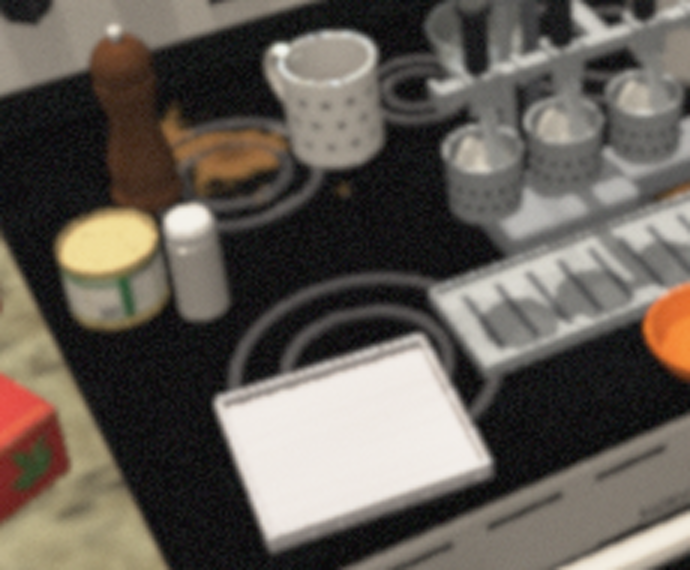

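```bash
python3 - <<'E'
from h import *
S=load("scene0");D=load("side0"); np.set_printoptions(precision=4,suppress=True)
c=lambda x,y:(210+x/3,150+y/3); d=lambda x,y:(220+x/3,170+y/3)
print("knob",tri((S,*c(614,270)),(D,*d(205,330))), atz(S,*c(614,270),.157))
for a in((145,182),(228,163),(313,131)): print("bk",atz(S,*c(*a),.296))
for a in((207,43),(222,60),(241,80)): print("bkside",atz(D,*d(*a),.296))
L=atz(S,*c(108,264),.235);R=atz(S,*c(432,164),.235); print("bar",L,R,np.linalg.norm(L-R),(L+R)/2,np.degrees(np.arctan2(*(L-R)[1::-1])))
e=lambda x,y:(100+x/3,210+y/3)
P=[atz(S,*e(*q),.014) for q in((215,400),(425,337),(493,465),(270,545))]
print("tray",P,np.mean(P,0),[np.linalg.norm(P[i]-P[i-1]) for i in range(4)])
for n,q,z in(("tin",(108,232),.058),("salt",(190,217),.09),("dish",None,0)):
    if q: print(n,atz(S,*e(*q),z))
print("dish",atz(S,*c(382,500),.031))
for q in((460,420),(165,550),(105,470),(395,365)): print("rack",atz(S,*c(*q),.02))
for q in((430,490),(432,458)): print(q)
E
```

```text
knob (array([ 0.3857, -0.2446,  0.1514]), [np.float64(0.003889818973276004), np.float64(0.003889818973275898)]) [ 0.374  -0.2371  0.157 ]
bk [0.4758 0.103  0.296 ]
bk [0.4673 0.0431 0.296 ]
bk [ 0.473  -0.0292  0.296 ]
bkside [0.4776 0.0908 0.296 ]
bkside [0.4742 0.0221 0.296 ]
bkside [ 0.4716 -0.0517  0.296 ]
bar [0.4823 0.1327 0.235 ] [ 0.472  -0.1329  0.235 ] 0.2658358365995496 [ 0.4772 -0.0001  0.235 ] 87.76348146745472
tray [array([0.4999, 0.3219, 0.014 ]), array([0.4797, 0.1628, 0.014 ]), array([0.3364, 0.1793, 0.014 ]), array([0.351 , 0.3388, 0.014 ])] [0.4168 0.2507 0.014 ] [np.float64(0.14988863367567654), np.float64(0.16034992889894625), np.float64(0.14431877735184026), np.float64(0.16016677164641444)]
tin [0.673 0.338 0.058]
salt [0.6164 0.287  0.09  ]
dish [ 0.3653 -0.0218  0.031 ]
rack [ 0.4218 -0.1334  0.02  ]
rack [0.4142 0.1369 0.02  ]
rack [0.5178 0.1354 0.02  ]
rack [ 0.5091 -0.1286  0.02  ]
(430, 490)
(432, 458)
```

```bash
cat >> h.py <<'E'
from scipy.spatial.transform import Rotation as Ro
np.set_printoptions(precision=4,suppress=True)
def T():
    o=bot.observe(); return o["position"],Ro.from_euler("xyz",o["tool_rot"]).as_matrix(),o
def goto(X):
    p,R,o=T(); return R.T@(np.array(X)-p)*1000
def st():
    p,R,o=T(); print("t",round(o["clock"],2),"p",p,"y",R[:,1],"z",R[:,2],"F",o["force"],"g",round(o["grip_width"],4),"q",o["qpos"])
E
python3 - <<'E'
from h import *
st(); print(goto([.385,-.25,.26]))
E
```

```text
t 0.15 p [ 0.1423 -0.6084  0.2309] y [ 0.2278 -0.9737 -0.0008] z [-0.9737 -0.2278  0.0001] F [ 0.2659 -0.2329 -0.4488] g 0.0853 q [ 1.2708  0.5219 -0.0363  1.5998  0.0212  1.0211 -0.1128]
[ -28.9044 -293.6754 -317.9705]
```

```bash
python3 -m pendant '[[-4,-20,-20,0],[-4,-24,-26,0],[-4,-24,-26,0],[-4,-24,-26,0],[-4,-24,-26,0],[-4,-24,-26,0],[-4,-24,-26,0],[-4,-24,-26,0],[-4,-24,-26,0],[-4,-24,-26,0],[-4,-24,-26,0],[0,-4,-4,0]]' 0 30; python3 - <<'E'
from h import *
st(); f=snap("wrist","w1"); f=snap("scene","sc1"); f=snap("side","sd1")
E
```

```text
clock: 1.65
position: [0.3599, -0.2852, 0.2755]
tool_rot: [3.113, 1.57, 0.204]
force: [-0.6, -0.9, 0.0]
grip_width: 0.0429
t 1.65 p [ 0.3599 -0.2852  0.2755] y [ 0.2307 -0.973   0.    ] z [-0.973  -0.2307 -0.0006] F [-0.5604 -0.8585  0.0088] g 0.0429 q [ 0.7154  0.2095 -0.204   1.9544  0.0502  0.9821 -0.8501]
```

View pics/w1.png

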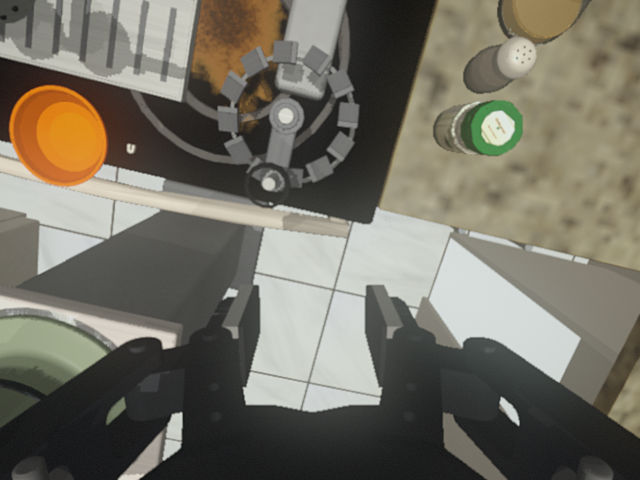

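View pics/sd1.png

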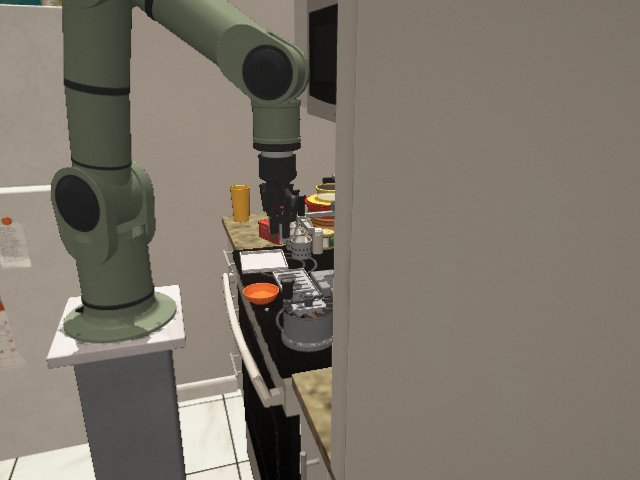

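View pics/sc1.png

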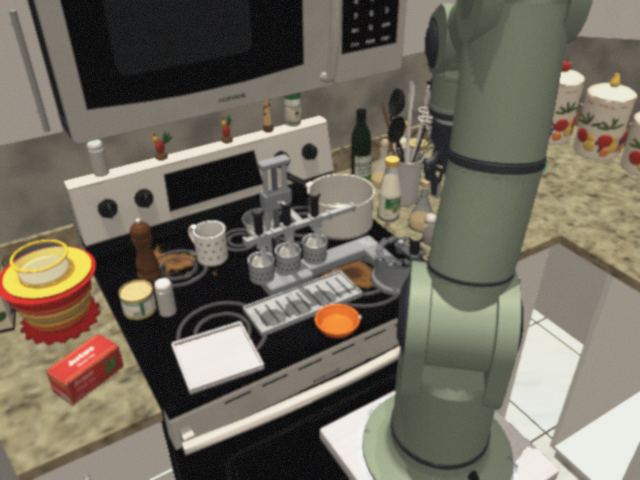

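```bash
python3 - <<'E'
from h import *
f=load("w1"); a=cv2.imread("pics/w1.png"); cv2.imwrite("pics/w1c.png",cv2.resize(a[20:220,180:380],None,fx=3,fy=3,interpolation=cv2.INTER_CUBIC))
D=load("sd1");b=cv2.imread("pics/sd1.png"); cv2.imwrite("pics/sd1c.png",cv2.resize(b[190:370,230:340],None,fx=4,fy=3.3,interpolation=cv2.INTER_CUBIC))
print(atz(f,268,184,.157),atz(f,286,116,.12))
E
```

```text
[ 0.3861 -0.2472  0.157 ] [ 0.4339 -0.247   0.12  ]
```

View pics/w1c.png

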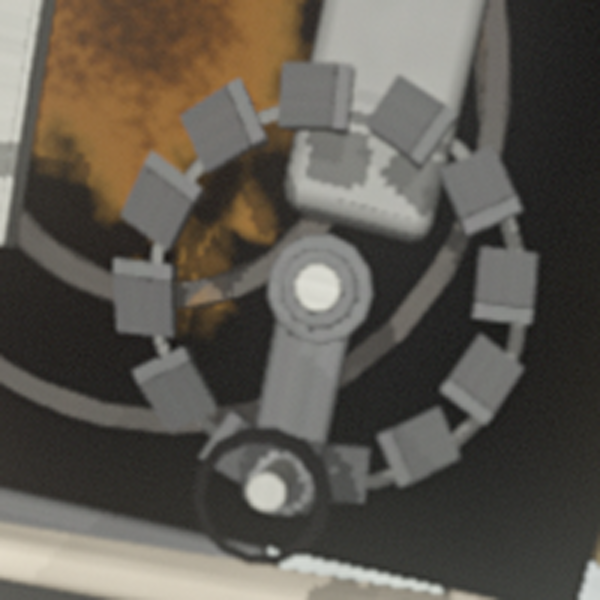

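View pics/sd1c.png

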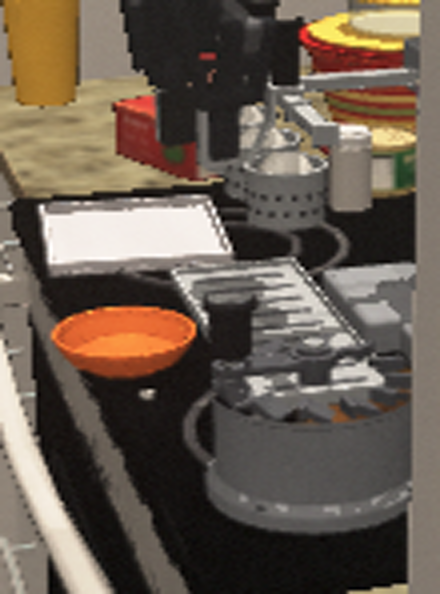

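```bash
python3 - <<'E'
from h import *
print(goto([.386,-.2475,.18]))
E
```

```text
[ 95.1573 -32.4068 -36.0015]
```

```bash
python3 -m pendant '[[0,-8,-9,0],[0,-16,-18,0],[0,-8.4,-9,0],[15,0,0,0],[25,0,0,0],[25,0,0,0],[20,0,0,0],[10,0,0,0],[0,0,0,0]]' 0.3 30; python3 - <<'E'
from h import *
st(); f=snap("wrist","w2"); f=snap("side","sd2",(230,190,340,370),4); print(goto([.386,-.2475,.114]))
E
```

```text
clock: 2.92
position: [0.3859, -0.2473, 0.1797]
tool_rot: [-0.682, 1.569, 2.689]
force: [0.4, 0.4, -0.4]
grip_width: 0.0557
t 2.92 p [ 0.3859 -0.2473  0.1797] y [ 0.2273 -0.9738 -0.0008] z [-0.9738 -0.2273  0.001 ] F [ 0.4128  0.4049 -0.4454] g 0.0557 q [ 0.6228  0.3408 -0.225   2.0667  0.1099  0.7464 -1.012 ]
[66.6566 -0.0062  0.5425]
```

View pics/w2.png

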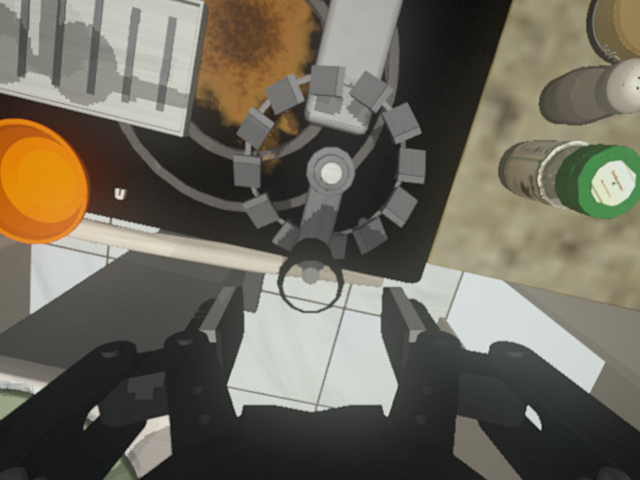

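View pics/sd2.png

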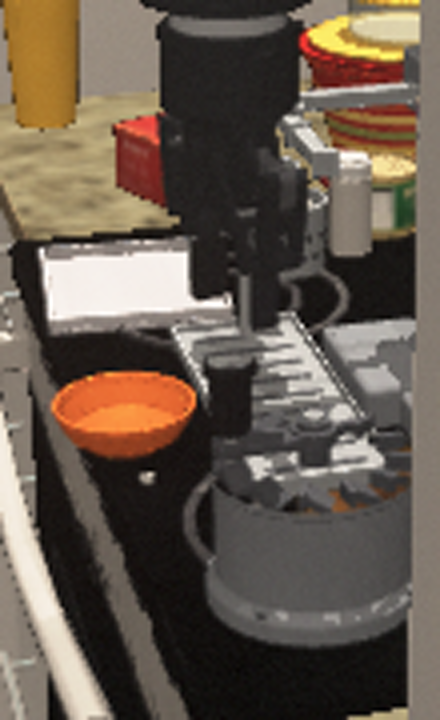

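```bash
python3 - <<'E'
from h import *
f=load("w2"); X=atz(f,310.5,279,.157);print(X,atz(f,331,173,.12)); print(goto([X[0],X[1],.114]),goto([.386,-.2475,.114]))
# pads midpoint in image vs tcp
print(proj(f,[.386,-.2475,.18]))
E
```

```text
[ 0.388  -0.2455  0.157 ] [ 0.4347 -0.2457  0.12  ]
[66.6568 -1.501  -1.8914] [66.6566 -0.0062  0.5425]
[313.902  305.5918]
```

```bash
python3 -m pendant '[[10,-0.4,-0.5,0],[15,-0.4,-0.5,0],[15,0,0,0],[15,0,0,0],[10,0,0,0],[0.5,0,0,0],[0,0,0,0]]' 0.3 30; python3 - <<'E'
from h import *
st(); f=snap("side","sd3",(230,190,340,370),4)
E
```

```text
clock: 3.9
position: [0.3874, -0.2461, 0.115]
tool_rot: [2.415, 1.571, -0.496]
force: [-0.2, -0.2, 0.7]
grip_width: 0.0557
t 3.9 p [ 0.3874 -0.2461  0.115 ] y [ 0.2277 -0.9737  0.0002] z [-0.9737 -0.2277 -0.0002] F [-0.2001 -0.229   0.7409] g 0.0557 q [ 0.5954  0.4513 -0.2014  2.1195  0.1589  0.5843 -1.0602]
```

View pics/sd3.png

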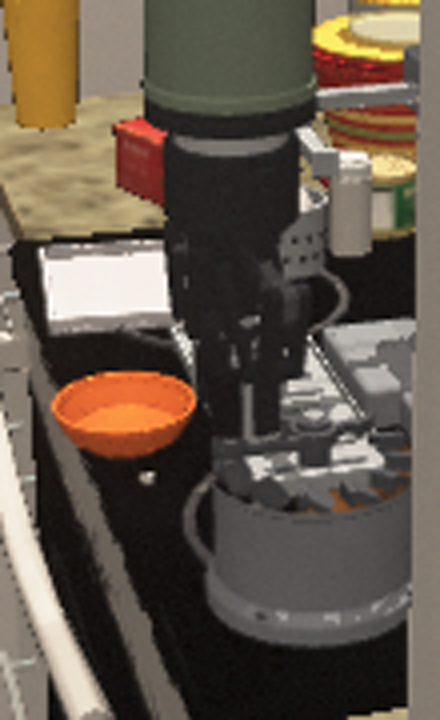

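```bash
python3 -m pendant '[[0,0,0,0],[0,0,0,0],[0,0,0,0],[0,0,0,0],[0,0,0,0],[0,0,0,0]]' -1 45; python3 - <<'E'
from h import *
st(); f=snap("side","sd4",(230,190,340,370),4)
E
```

```text
clock: 4.7
position: [0.3874, -0.2461, 0.1151]
tool_rot: [2.376, 1.57, -0.536]
force: [-1.6, 0.3, 6.2]
grip_width: 0.0307
t 4.7 p [ 0.3874 -0.2461  0.1151] y [ 0.2277 -0.9737  0.0004] z [-0.9737 -0.2277 -0.0004] F [-1.5574  0.3365  6.183 ] g 0.0307 q [ 0.5954  0.4509 -0.2015  2.1197  0.1589  0.5843 -1.0603]
```

View pics/sd4.png

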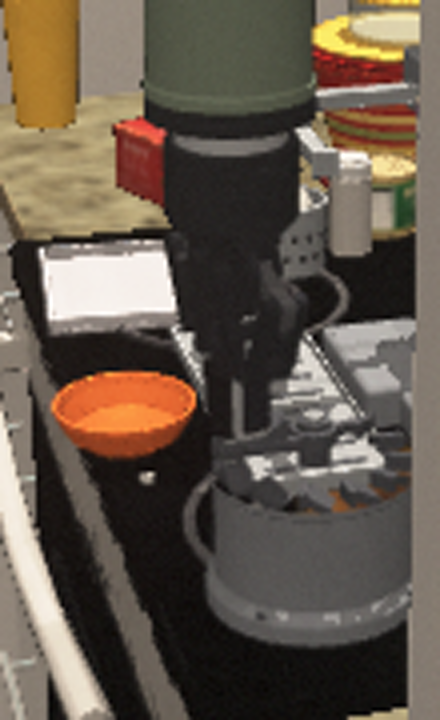

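```bash
python3 -m pendant '[[0,0,0,0],[0,0,0,0]]' -1 45; python3 - <<'E'
from h import *
st(); 
E
```

```text
clock: 5.0
position: [0.3873, -0.2461, 0.1151]
tool_rot: [2.355, 1.57, -0.557]
force: [-1.2, 0.9, 6.7]
grip_width: 0.0301
t 5.0 p [ 0.3873 -0.2461  0.1151] y [ 0.2277 -0.9737  0.0004] z [-0.9737 -0.2277 -0.0004] F [-1.2017  0.8717  6.6698] g 0.0301 q [ 0.5954  0.4509 -0.2014  2.1197  0.1589  0.5843 -1.0603]
```

```bash
python3 -m pendant '[[-2,0,0,0],[-2,0,0,0],[0,0,0,0]]' -1 45; python3 - <<'E'
from h import *
st(); f=snap("side","sd5",(230,190,340,370),4)
E
```

```text
clock: 5.38
position: [0.3873, -0.2463, 0.119]
tool_rot: [2.178, 1.57, -0.734]
force: [0.9, -1.9, -2.2]
grip_width: 0.0299
t 5.38 p [ 0.3873 -0.2463  0.119 ] y [ 0.2277 -0.9737  0.0004] z [-0.9737 -0.2277 -0.0003] F [ 0.927  -1.8881 -2.2245] g 0.0299 q [ 0.5974  0.4439 -0.2034  2.1169  0.1559  0.594  -1.0574]
```

View pics/sd5.png

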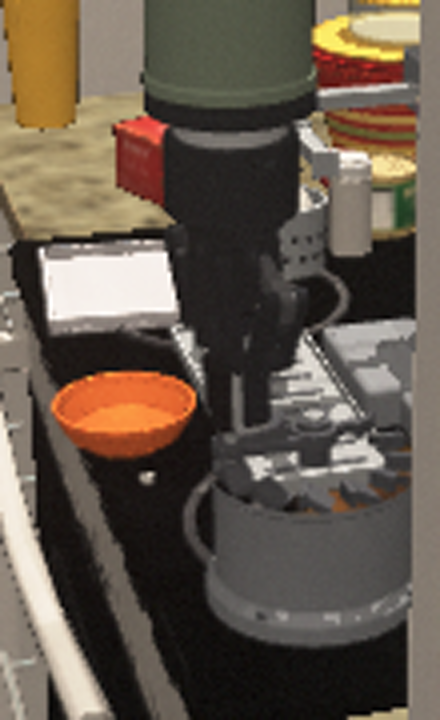

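```bash
python3 -m pendant '[[-2,0,0,0],[-2,0,0,0],[-2,0,0,0],[-2,0,0,0],[0,0,0,0]]' -1 45; python3 - <<'E'
from h import *
st(); f=snap("side","sd6",(230,190,340,370),4)
E
```

```text
clock: 6.05
position: [0.3873, -0.2462, 0.1269]
tool_rot: [2.195, 1.571, -0.717]
force: [1.3, -4.4, -5.4]
grip_width: 0.0301
t 6.05 p [ 0.3873 -0.2462  0.1269] y [ 0.2277 -0.9737  0.0002] z [-0.9737 -0.2277 -0.0001] F [ 1.3246 -4.3806 -5.3646] g 0.0301 q [ 0.601   0.4296 -0.2074  2.1114  0.1496  0.6138 -1.0517]
```

View pics/sd6.png

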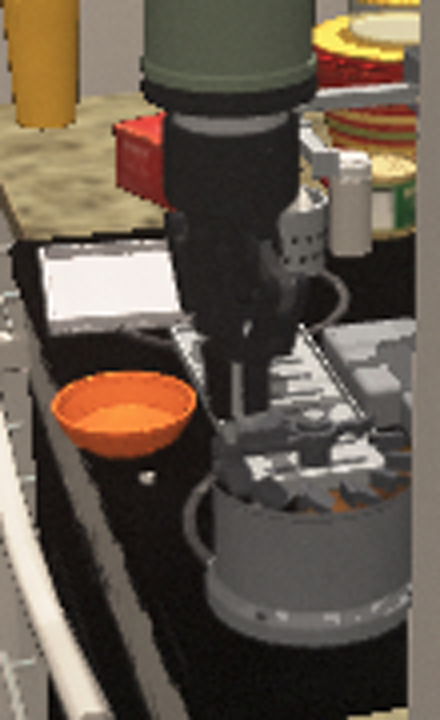

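```bash
cat >> h.py <<'E'
def arc(c,a0,a1,n,r=.05):
    p,R,o=T(); p0=c+r*np.array([np.cos(np.radians(a0)),np.sin(np.radians(a0))])
    out=[]
    for a in np.linspace(a0,a1,n+1)[1:]:
        q=c+r*np.array([np.cos(np.radians(a)),np.sin(np.radians(a))]); d=R.T@np.array([*(q-p0),0])*1000; out.append([0]+[float(round(v,1)) for v in d[1:]]+[0]); p0=q
    return out
E
python3 -m pendant '[[-1.5,0,0,0]]' -1 45
python3 - <<'E'
from h import *
st(); print(arc(np.array([.437,-.2465]),180,240,12))
E
```

```text
clock: 6.22
position: [0.3872, -0.246, 0.1283]
tool_rot: [-1.049, 1.571, 2.322]
force: [1.1, -5.2, -6.5]
grip_width: 0.03
t 6.22 p [ 0.3872 -0.246   0.1283] y [ 0.2279 -0.9737 -0.0001] z [-0.9737 -0.2279  0.    ] F [ 1.1493 -5.2024 -6.4827] g 0.03 q [ 0.6015  0.4273 -0.2082  2.1103  0.1484  0.6174 -1.0506]
[[0, 4.3, 0.8, 0], [0, 4.3, 0.4, 0], [0, 4.4, 0.1, 0], [0, 4.3, -0.3, 0], [0, 4.3, -0.7, 0], [0, 4.2, -1.1, 0], [0, 4.1, -1.4, 0], [0, 4.0, -1.8, 0], [0, 3.8, -2.1, 0], [0, 3.6, -2.5, 0], [0, 3.4, -2.8, 0], [0, 3.1, -3.0, 0]]
```

```bash
python3 -m pendant '[[0,4.3,0.8,0],[0,4.3,0.4,0],[0,4.4,0.1,0],[0,4.3,-0.3,0],[0,4.3,-0.7,0],[0,4.2,-1.1,0]]' -1 45
python3 - <<'E'
from h import *
st(); p,_,_=T(); print(p[:2]-[.437,-.2465],np.hypot(*(p[:2]-[.437,-.2465])))
f=snap("side","sd7",(230,190,340,370),4); snap("scene","sc7",(210,150,450,350),3);snap("wrist","w7")
E
```

```text
clock: 6.98
position: [0.394, -0.2712, 0.1283]
tool_rot: [-2.167, 1.571, 1.204]
force: [2.7, -1.6, -6.3]
grip_width: 0.0305
t 6.97 p [ 0.394  -0.2712  0.1283] y [ 0.2278 -0.9737 -0.0001] z [-0.9737 -0.2278 -0.    ] F [ 2.6937 -1.6346 -6.3497] g 0.0305 q [ 0.638   0.4518 -0.2041  2.063   0.1485  0.6403 -1.0065]
[-0.043  -0.0247] 0.04956077656484916
```

View pics/sc7.png

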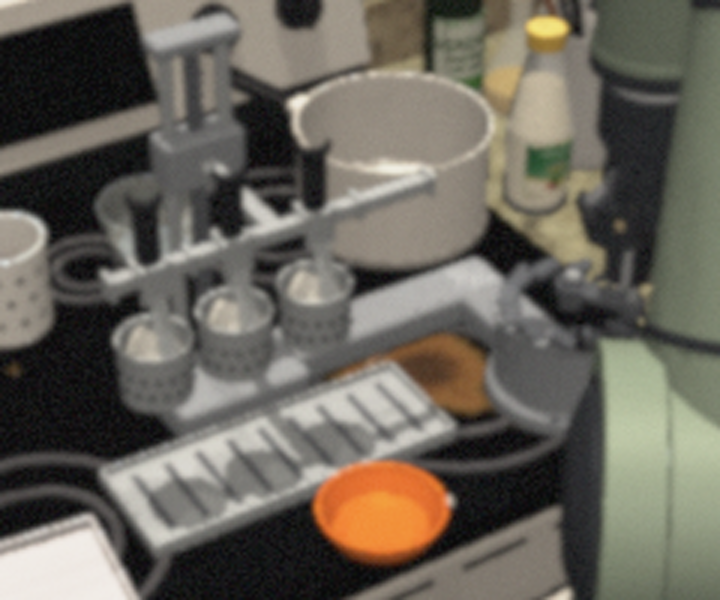

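View pics/w7.png

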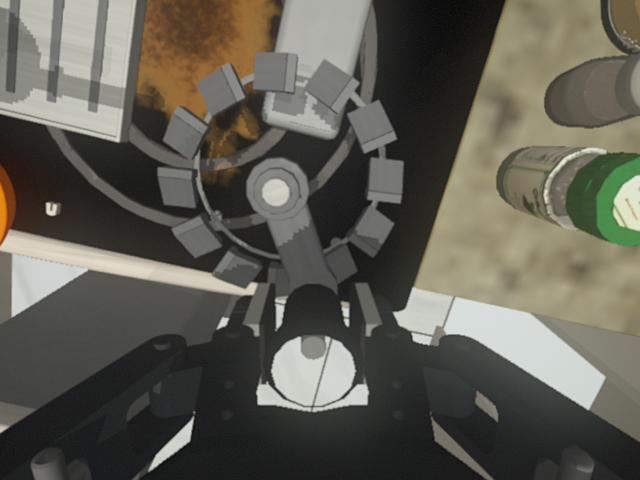

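```bash

python3 - <<'E'
from h import *
c=np.array([.437,-.2465])
print(arc(c,210,270,12));print(arc(c,270,330,12));print(arc(c,330,390,12))
E
```

```text
[[0, 4.1, -1.4, 0], [0, 4.0, -1.8, 0], [0, 3.8, -2.1, 0], [0, 3.6, -2.5, 0], [0, 3.4, -2.8, 0], [0, 3.1, -3.0, 0], [0, 2.8, -3.3, 0], [0, 2.5, -3.5, 0], [0, 2.2, -3.8, 0], [0, 1.9, -3.9, 0], [0, 1.5, -4.1, 0], [0, 1.2, -4.2, 0]]
[[0, 0.8, -4.3, 0], [0, 0.4, -4.3, 0], [0, 0.0, -4.4, 0], [0, -0.3, -4.3, 0], [0, -0.7, -4.3, 0], [0, -1.1, -4.2, 0], [0, -1.4, -4.1, 0], [0, -1.8, -4.0, 0], [0, -2.1, -3.8, 0], [0, -2.5, -3.6, 0], [0, -2.8, -3.4, 0], [0, -3.0, -3.1, 0]]
[[0, -3.3, -2.8, 0], [0, -3.5, -2.5, 0], [0, -3.8, -2.2, 0], [0, -3.9, -1.9, 0], [0, -4.1, -1.5, 0], [0, -4.2, -1.2, 0], [0, -4.3, -0.8, 0], [0, -4.3, -0.4, 0], [0, -4.4, -0.0, 0], [0, -4.3, 0.3, 0], [0, -4.3, 0.7, 0], [0, -4.2, 1.1, 0]]
```

```bash
python3 -m pendant '[[0,4.1,-1.4,0],[0,4.0,-1.8,0],[0,3.8,-2.1,0],[0,3.6,-2.5,0],[0,3.4,-2.8,0],[0,3.1,-3.0,0],[0,2.8,-3.3,0],[0,2.5,-3.5,0],[0,2.2,-3.8,0],[0,1.9,-3.9,0],[0,1.5,-4.1,0],[0,1.2,-4.2,0]]' -1 45
python3 - <<'E'
from h import *
st(); p,_,_=T(); print(p[:2]-[.437,-.2465],np.hypot(*(p[:2]-[.437,-.2465])))
snap("scene","sc8",(210,150,450,350),3);snap("wrist","w8")
E
```

```text
clock: 8.62
position: [0.4374, -0.2959, 0.1283]
tool_rot: [-1.143, 1.571, 2.228]
force: [1.9, -0.0, -5.3]
grip_width: 0.03
t 8.62 p [ 0.4374 -0.2959  0.1283] y [ 0.2278 -0.9737 -0.0001] z [-0.9737 -0.2278  0.    ] F [ 1.8616 -0.0411 -5.2963] g 0.03 q [ 0.6302  0.5153 -0.1977  1.9392  0.1506  0.7012 -0.9988]
[ 0.0004 -0.0494] 0.04941446181053649
```

View pics/w8.png

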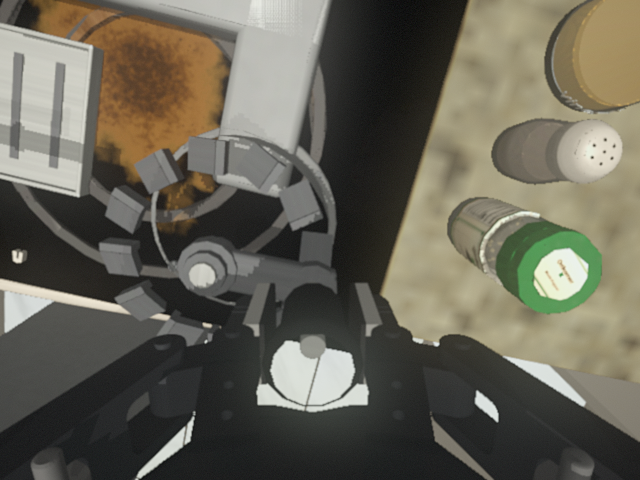

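Crank follows; the knob stays in the pads and the arm points to −y. Continue.

```bash
python3 -m pendant '[[0,0.8,-4.3,0],[0,0.4,-4.3,0],[0,0.0,-4.4,0],[0,-0.3,-4.3,0],[0,-0.7,-4.3,0],[0,-1.1,-4.2,0],[0,-1.4,-4.1,0],[0,-1.8,-4.0,0],[0,-2.1,-3.8,0],[0,-2.5,-3.6,0],[0,-2.8,-3.4,0],[0,-3.0,-3.1,0]]' -1 45
python3 - <<'E'
from h import *
st(); p,_,_=T(); print(p[:2]-[.437,-.2465],np.hypot(*(p[:2]-[.437,-.2465])))
snap("scene","sc9",(210,150,450,350),3);snap("wrist","w9")
E
```

```text
clock: 10.22
position: [0.4805, -0.2706, 0.1283]
tool_rot: [-1.459, 1.571, 1.913]
force: [3.3, 1.9, -5.2]
grip_width: 0.0303
t 10.22 p [ 0.4805 -0.2706  0.1283] y [ 0.2278 -0.9737 -0.0001] z [-0.9737 -0.2278  0.    ] F [ 3.3482  1.8801 -5.1877] g 0.0303 q [ 0.5488  0.5456 -0.1963  1.8791  0.152   0.7313 -1.0741]
[ 0.0435 -0.0241] 0.04971812285353446
```

View pics/w9.png

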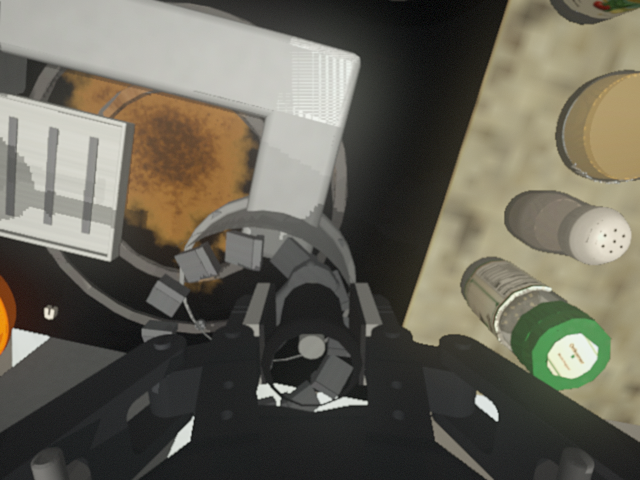

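View pics/sc9.png

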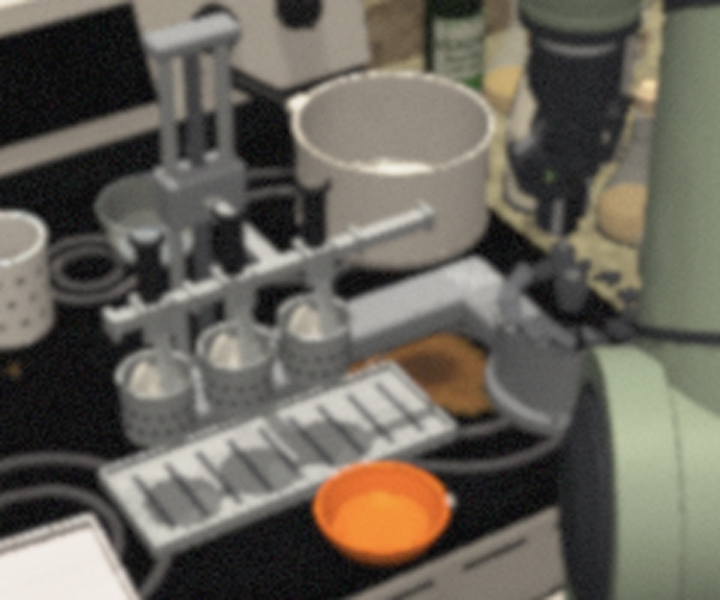

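```bash
python3 -m pendant '[[0,-3.3,-2.8,0],[0,-3.5,-2.5,0],[0,-3.8,-2.2,0],[0,-3.9,-1.9,0],[0,-4.1,-1.5,0],[0,-4.2,-1.2,0],[0,-4.3,-0.8,0],[0,-4.3,-0.4,0],[0,-4.4,0,0],[0,-4.3,0.3,0],[0,-4.3,0.7,0],[0,-4.2,1.1,0]]' -1 45
python3 - <<'E'
from h import *
c=np.array([.437,-.2465])
st(); p,_,_=T(); print(p[:2]-[.437,-.2465],np.hypot(*(p[:2]-[.437,-.2465])))
snap("wrist","w10")
print(arc(c,390,450,12));print(arc(c,450,510,12));print(arc(c,510,540,6))
E
```

```text
clock: 11.82
position: [0.48, -0.2207, 0.1283]
tool_rot: [-0.862, 1.571, 2.51]
force: [3.2, 4.3, -5.2]
grip_width: 0.0303
t 11.82 p [ 0.48   -0.2207  0.1283] y [ 0.2278 -0.9737 -0.0001] z [-0.9737 -0.2278  0.0001] F [ 3.2177  4.2872 -5.177 ] g 0.0303 q [ 0.4684  0.5157 -0.2003  1.9385  0.1525  0.7019 -1.1642]
[0.043  0.0258] 0.0501098192058112
[[0, -4.1, 1.4, 0], [0, -4.0, 1.8, 0], [0, -3.8, 2.1, 0], [0, -3.6, 2.5, 0], [0, -3.4, 2.8, 0], [0, -3.1, 3.0, 0], [0, -2.8, 3.3, 0], [0, -2.5, 3.5, 0], [0, -2.2, 3.8, 0], [0, -1.9, 3.9, 0], [0, -1.5, 4.1, 0], [0, -1.2, 4.2, 0]]
[[0, -0.8, 4.3, 0], [0, -0.4, 4.3, 0], [0, -0.1, 4.4, 0], [0, 0.3, 4.3, 0], [0, 0.7, 4.3, 0], [0, 1.1, 4.2, 0], [0, 1.4, 4.1, 0], [0, 1.8, 4.0, 0], [0, 2.1, 3.8, 0], [0, 2.5, 3.6, 0], [0, 2.8, 3.4, 0], [0, 3.0, 3.1, 0]]
[[0, 3.3, 2.8, 0], [0, 3.5, 2.5, 0], [0, 3.8, 2.2, 0], [0, 3.9, 1.9, 0], [0, 4.1, 1.5, 0], [0, 4.2, 1.2, 0]]
```

View pics/w10.png

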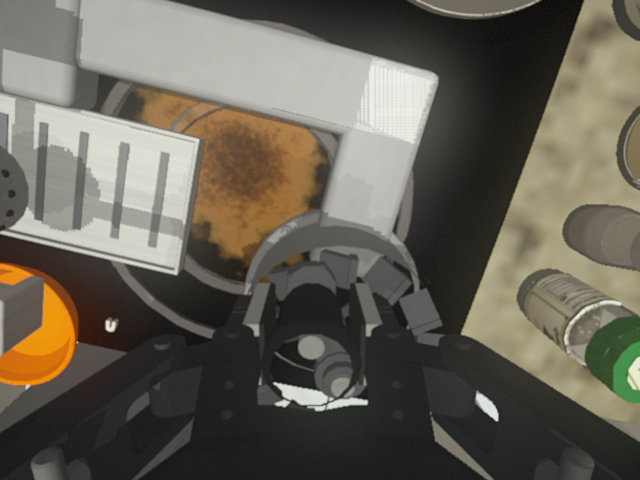

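```bash
python3 -m pendant '[[0,-4.1,1.4,0],[0,-4.0,1.8,0],[0,-3.8,2.1,0],[0,-3.6,2.5,0],[0,-3.4,2.8,0],[0,-3.1,3.0,0],[0,-2.8,3.3,0],[0,-2.5,3.5,0],[0,-2.2,3.8,0],[0,-1.9,3.9,0],[0,-1.5,4.1,0],[0,-1.2,4.2,0]]' -1 45
python3 - <<'E'
from h import *
st(); p,_,_=T(); print(p[:2]-[.437,-.2465],np.hypot(*(p[:2]-[.437,-.2465])))
snap("scene","sc11",(210,150,450,350),3)
E
```

```text
clock: 13.38
position: [0.4365, -0.1962, 0.1283]
tool_rot: [0.056, 1.571, -2.856]
force: [-3.1, 3.3, -5.2]
grip_width: 0.0301
t 13.38 p [ 0.4365 -0.1962  0.1283] y [ 0.2276 -0.9738  0.    ] z [-0.9738 -0.2276  0.0003] F [-3.0706  3.2992 -5.2411] g 0.0301 q [ 0.4596  0.4524 -0.2067  2.0622  0.1508  0.6411 -1.1892]
[-0.0005  0.0503] 0.05025986854514879
```

View pics/sc11.png

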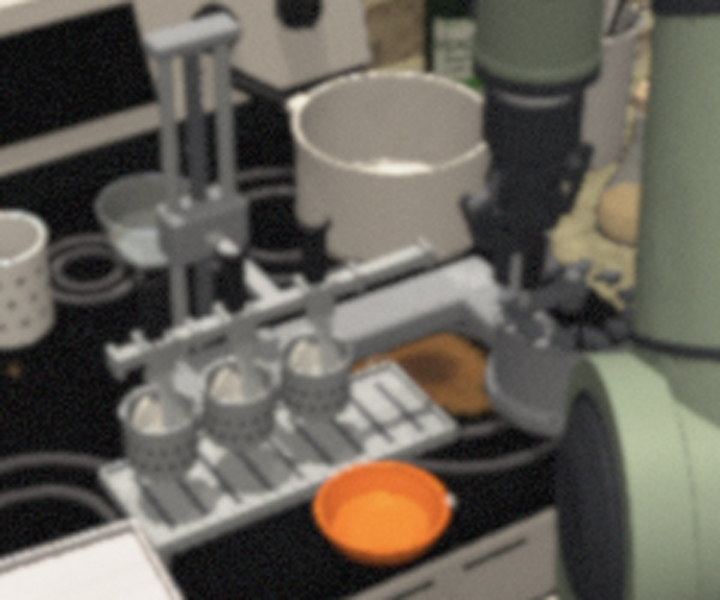

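```bash
python3 -m pendant '[[0,-0.8,4.3,0],[0,-0.4,4.3,0],[0,-0.1,4.4,0],[0,0.3,4.3,0],[0,0.7,4.3,0],[0,1.1,4.2,0],[0,1.4,4.1,0],[0,1.8,4.0,0],[0,2.1,3.8,0],[0,2.5,3.6,0],[0,2.8,3.4,0],[0,3.0,3.1,0]]' -1 45
python3 -m pendant '[[0,3.3,2.8,0],[0,3.5,2.5,0],[0,3.8,2.2,0],[0,3.9,1.9,0]]' -1 45
python3 - <<'E'
from h import *
st(); p,_,_=T(); print(p[:2]-[.437,-.2465],np.hypot(*(p[:2]-[.437,-.2465])))
snap("scene","sc12",(210,150,450,350),3); snap("wrist","w12")
E
```

```text
clock: 14.92
position: [0.3937, -0.2214, 0.1284]
tool_rot: [2.558, 1.57, -0.353]
force: [-0.3, -2.5, -5.3]
grip_width: 0.0299
clock: 15.42
position: [0.3879, -0.2376, 0.1283]
tool_rot: [2.83, 1.571, -0.081]
force: [1.2, -2.9, -6.9]
grip_width: 0.0302
t 15.43 p [ 0.3879 -0.2376  0.1283] y [ 0.2278 -0.9737  0.0001] z [-0.9737 -0.2278 -0.0003] F [ 1.222  -2.9119 -6.8854] g 0.0302 q [ 0.5822  0.422  -0.2053  2.12    0.1457  0.6122 -1.066 ]
[-0.0491  0.0089] 0.0498792483432502
```

View pics/sc12.png

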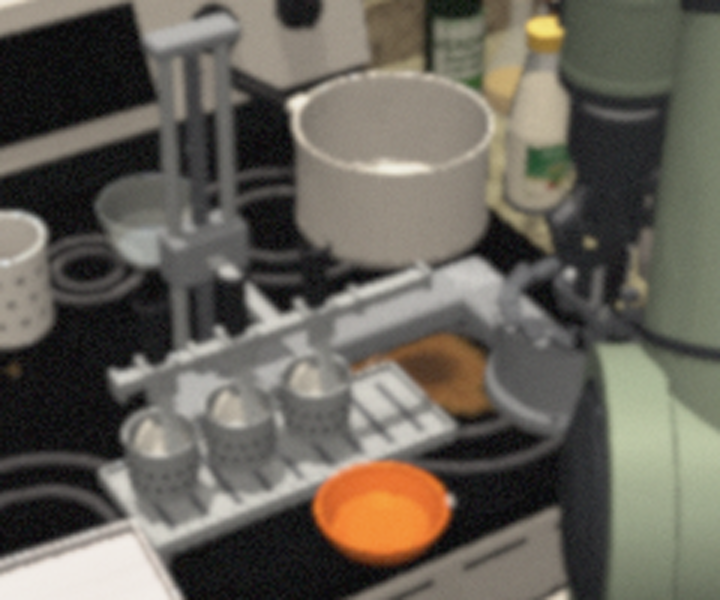

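View pics/w12.png

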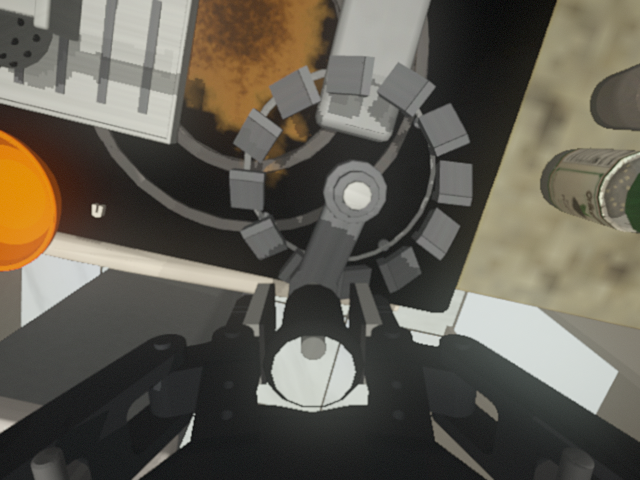

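```bash
python3 -m pendant '[[0,4.1,1.5,0],[0,3.2,1.0,0],[0,0,0,0]]' -1 45;python3 -m pendant '[[0,1,0.2,0],[0,0,0,0]]' -1 45;python3 -m pendant '[[0,1,0.1,0],[0,0,0,0]]' -1 45
python3 -m pendant '[[0,1,0,0],[0,0,0,0]]' -1 45
```

```text
clock: 15.9
position: [0.3872, -0.245, 0.1283]
tool_rot: [-2.347, 1.571, 1.024]
force: [2.7, -2.0, -5.2]
grip_width: 0.0304
clock: 16.15
position: [0.3871, -0.2455, 0.1282]
tool_rot: [-1.462, 1.57, 1.909]
force: [2.6, 3.1, -5.5]
grip_width: 0.0305
clock: 16.4
position: [0.3871, -0.2461, 0.1281]
tool_rot: [-1.233, 1.569, 2.139]
force: [1.2, 6.6, -4.7]
grip_width: 0.03
clock: 16.65
position: [0.3871, -0.2465, 0.128]
tool_rot: [-1.183, 1.568, 2.189]
force: [0.8, 11.0, -5.0]
grip_width: 0.0298
```

```bash
python3 -m pendant '[[0,-1.5,0,0],[3,0,0,0],[3,0,0,0],[3,0,0,0],[3,0,0,0],[0.8,0,0,0],[0,0,0,0]]' -1 45;python3 -m pendant '[[0,0,0,0],[0,0,0,0],[0,0,0,0]]' 0.5 45; python3 -m pendant '[[-10,0,0,0],[-20,0,0,0],[-20,0,0,0],[-25,0,0,0],[-25,0,0,0],[-25,0,0,0],[-25,0,0,0]]' 0.3 45
python3 - <<'E'
from h import *
st(); snap("scene","sc13"); snap("side","sd13"); snap("scene","sc13b",(210,150,450,350),3); snap("wrist","w13")
E
```

```text
clock: 17.52
position: [0.3871, -0.2458, 0.1155]
tool_rot: [-1.311, 1.57, 2.061]
force: [0.8, 6.2, -2.3]
grip_width: 0.0303
clock: 17.9
position: [0.3871, -0.2467, 0.1156]
tool_rot: [1.82, 1.571, -1.092]
force: [-0.2, -1.0, -0.0]
grip_width: 0.0642
clock: 18.77
position: [0.387, -0.2464, 0.2671]
tool_rot: [2.49, 1.57, -0.422]
force: [-0.9, 0.3, 0.3]
grip_width: 0.0552
t 18.77 p [ 0.387  -0.2464  0.2671] y [ 0.2277 -0.9737  0.0004] z [-0.9737 -0.2277 -0.0005] F [-0.9116  0.2936  0.3325] g 0.0552 q [ 0.6376  0.2201 -0.235   1.9657  0.062   0.962  -0.9684]
```

View pics/sc13.png

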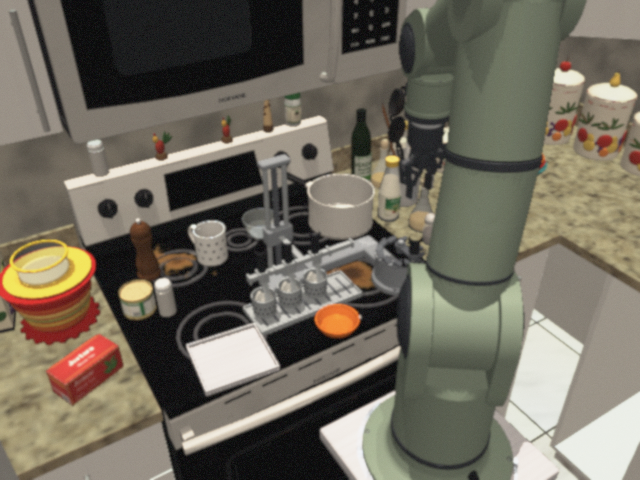

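View pics/sc13b.png

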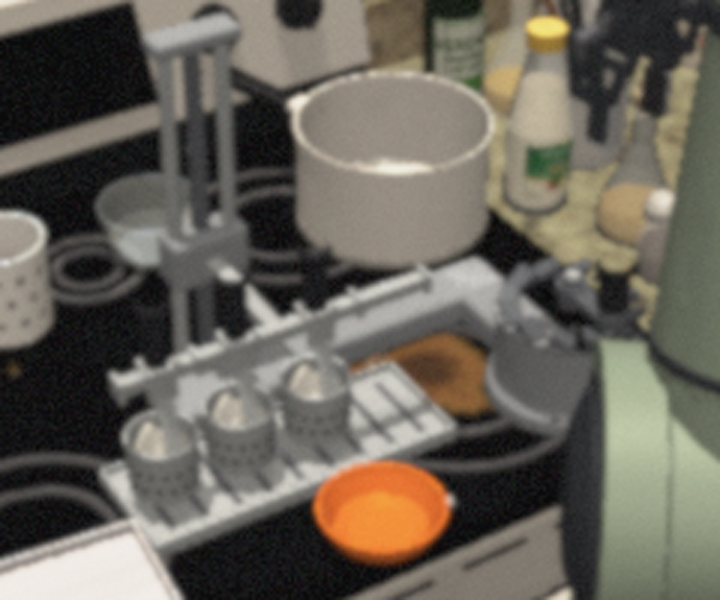

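View pics/w13.png

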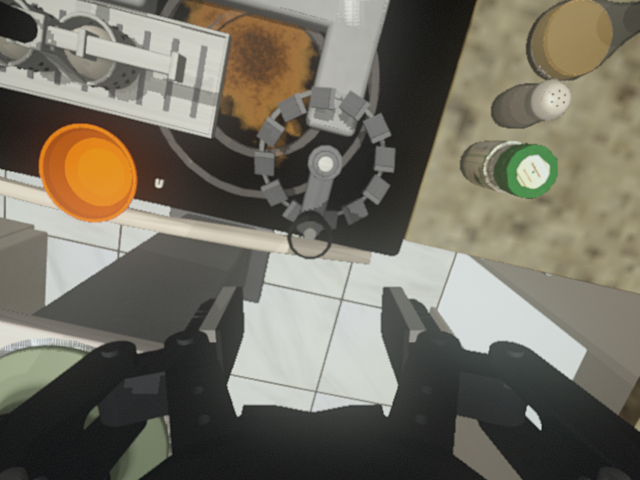

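```bash
python3 - <<'E'
from h import *
S=load("sc13")
P=[atz(S,*q,.014) for q in((187,348),(258,326),(279,366),(202,390))]
print("tray",P,np.mean(P,0),[np.linalg.norm(P[i]-P[i-1]) for i in range(4)])
print(goto([.44,.0,.36]))
E
```

```text
tray [array([0.4688, 0.2987, 0.014 ]), array([0.4493, 0.1368, 0.014 ]), array([0.3177, 0.1545, 0.014 ]), array([0.3423, 0.3167, 0.014 ])] [0.3945 0.2267 0.014 ] [np.float64(0.12778273354639874), np.float64(0.1631275492464121), np.float64(0.13283254529468372), np.float64(0.1640743113931139)]
[ -94.1239 -227.952  -107.7515]
```

```bash
python3 -m pendant '[[-20,-6,-3,0],[-24,-20,-10,0],[-24,-28,-13,0],[-15,-28,-13,0],[-10,-28,-13,0],[0,-28,-13,0],[0,-28,-13,0],[0,-28,-13,0],[0,-20,-10,0],[0,-12,-6,0]]' 0.3 45
python3 -m pendant '[[0,0,0,-9.6],[0,0,0,-9.6],[0,0,0,-9.6],[0,0,0,-9.6],[0,0,0,-9.6],[0,0,0,-9.6],[0,0,0,-9.6],[0,0,0,-9.6],[0,0,0,0]]'
python3 - <<'E'
from h import *
st(); snap("wrist","w14"); snap("side","sd14",(230,170,350,370),3)
E
```

```text
clock: 20.23
position: [0.4397, -0.0012, 0.3579]
tool_rot: [-0.416, 1.57, 2.956]
force: [0.2, -1.1, -0.7]
grip_width: 0.0557
clock: 21.35
position: [0.4397, -0.0025, 0.3582]
tool_rot: [-1.609, 1.57, 3.101]
force: [0.5, -0.4, -0.3]
grip_width: 0.0557
t 21.35 p [ 0.4397 -0.0025  0.3582] y [ 1.     -0.0021 -0.0007] z [-0.0021 -1.     -0.    ] F [ 0.5032 -0.3999 -0.257 ] g 0.0557 q [ 0.3914  0.1215 -0.5717  1.8534  0.0706  1.1874 -0.2056]
```

View pics/w14.png

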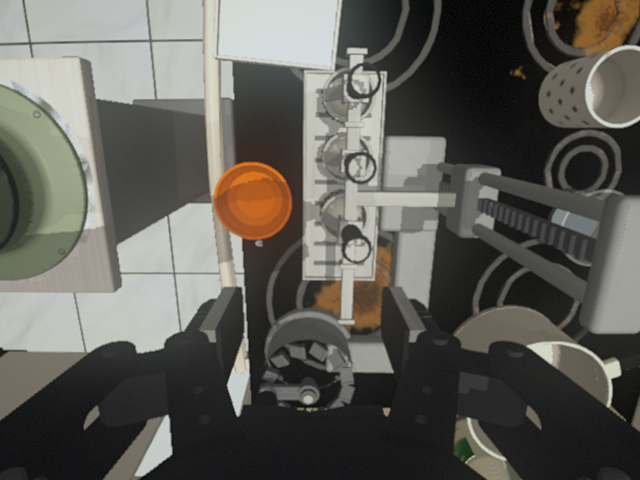

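View pics/sd14.png

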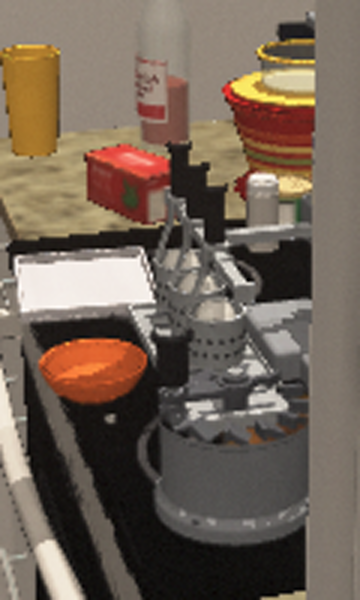

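```bash
python3 - <<'E'
from h import *
f=load("w14")
a=cv2.imread("pics/w14.png"); cv2.imwrite("pics/w14c.png",cv2.resize(a[30:290,290:400],None,fx=4,fy=3,interpolation=cv2.INTER_CUBIC)[:]) 
a=cv2.imread("pics/w14.png"); cv2.imwrite("pics/w14c.png",cv2.resize(a[40:280,290:440],None,fx=2.5,fy=2.5,interpolation=cv2.INTER_CUBIC)) 
for q in((364,80),(360,167),(356,243)): print(atz(f,*q,.196))
for q in((357,49),(346,322)): print(atz(f,*q,.135))
for q in((218,62),(336,69)): print("tray",atz(f,*q,.014))
E
```

```text
[0.4796 0.1043 0.196 ]
[0.4785 0.0393 0.196 ]
[ 0.4771 -0.0241  0.196 ]
[0.4804 0.1379 0.135 ]
[ 0.4764 -0.1311  0.135 ]
tray [0.3278 0.1479 0.014 ]
tray [0.469  0.1394 0.014 ]
```

View pics/w14c.png

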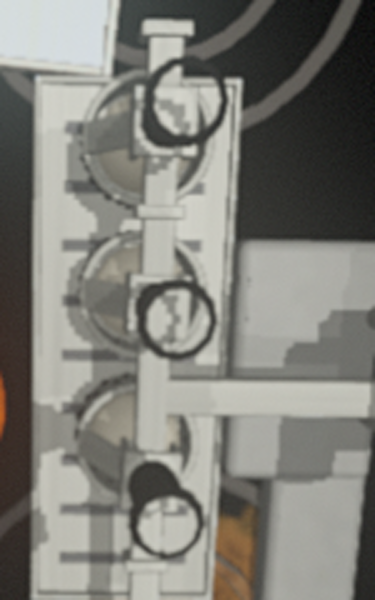

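```bash
python3 - <<'E'
from h import *
print(goto([.4795,.104,.25]))
E
python3 -m pendant '[[0,10,-16,0],[4,10,-25,0],[20,10,-25,0],[25,6,-25,0],[25,4,-15,0],[25,0,0,0],[8,0,0,0],[0,0,0,0]]'
python3 - <<'E'
from h import *
st(); snap("wrist","w15");snap("side","sd15",(230,170,350,370),3)
E
```

```text
[ 108.2886   39.222  -106.5741]
clock: 22.45
position: [0.4799, 0.1037, 0.2516]
tool_rot: [-1.396, 1.57, -2.969]
force: [-0.0, -0.6, 0.1]
grip_width: 0.0554
t 22.45 p [0.4799 0.1037 0.2516] y [ 1.     -0.0023 -0.0004] z [-0.0023 -1.      0.0001] F [-0.0131 -0.5966  0.1353] g 0.0554 q [ 0.1622  0.3355 -0.6211  1.8965  0.2324  0.9819 -0.5651]
```

View pics/w15.png

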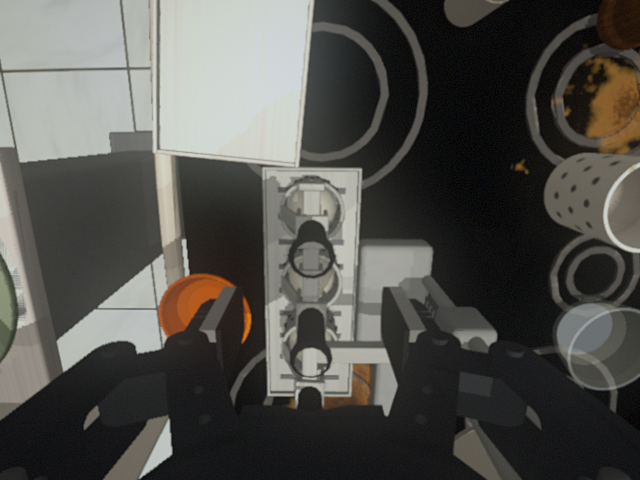

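View pics/sd15.png

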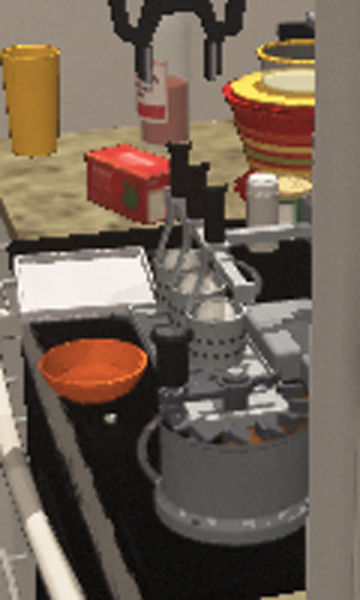

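```bash
python3 - <<'E'
from h import *
f=load("w15");a=cv2.imread("pics/w15.png"); cv2.imwrite("pics/w15c.png",cv2.resize(a[160:420,220:420],None,fx=3,fy=2.3*1.0,interpolation=cv2.INTER_CUBIC))
for q in((311,254),(312,359)): print([atz(f,*q,z) for z in(.196,.18)])
print(proj(f,[.4795,.104,.196]),proj(f,[.4785,.034,.196]))
for q in((157,152),(297,165),(313,0),(163,0)): print("tray",atz(f,*q,.014))
E
```

```text
[array([0.4799, 0.1076, 0.196 ]), array([0.4798, 0.1023, 0.18  ])]
[array([0.4802, 0.0411, 0.196 ]), array([0.4802, 0.0304, 0.18  ])]
[310.3856 260.1667] [309.1637 369.1541]
tray [0.3267 0.1542 0.014 ]
tray [0.4654 0.1408 0.014 ]
tray [0.4816 0.2877 0.014 ]
tray [0.3461 0.2891 0.014 ]
```

View pics/w15c.png

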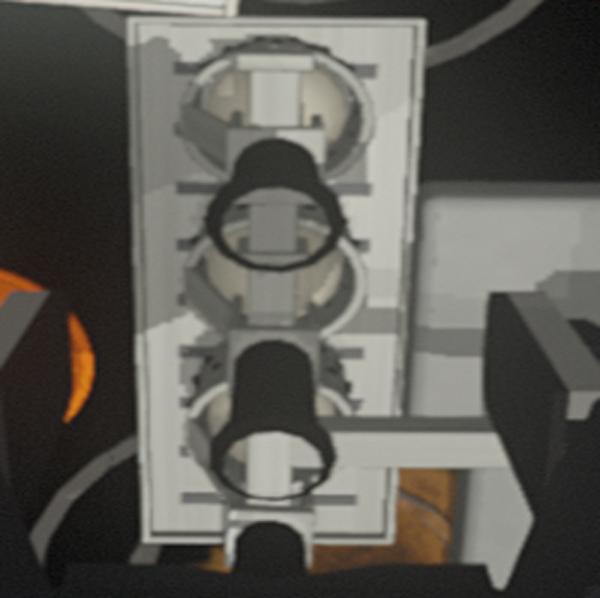

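```bash

python3 -m pendant '[[10,0,0,0],[18,0,0,0],[18,0,0,0],[18,0,0,0],[18,0,0,0],[14,0,0,0],[6,0,0,0],[0,0,0,0]]' 0.3 50
python3 - <<'E'
from h import *
st(); snap("side","sd16",(230,170,350,370),3);snap("scene","sc16",(210,170,450,370),3)
E
```

```text
clock: 23.55
position: [0.4799, 0.1039, 0.1494]
tool_rot: [-1.654, 1.571, 3.058]
force: [-0.5, 1.1, 0.2]
grip_width: 0.0555
t 23.55 p [0.4799 0.1039 0.1494] y [ 1.     -0.0007 -0.0002] z [-0.0007 -1.     -0.    ] F [-0.4609  1.1039  0.1573] g 0.0555 q [ 0.0967  0.4758 -0.5604  2.0025  0.3607  0.7609 -0.6795]
```

View pics/sc16.png

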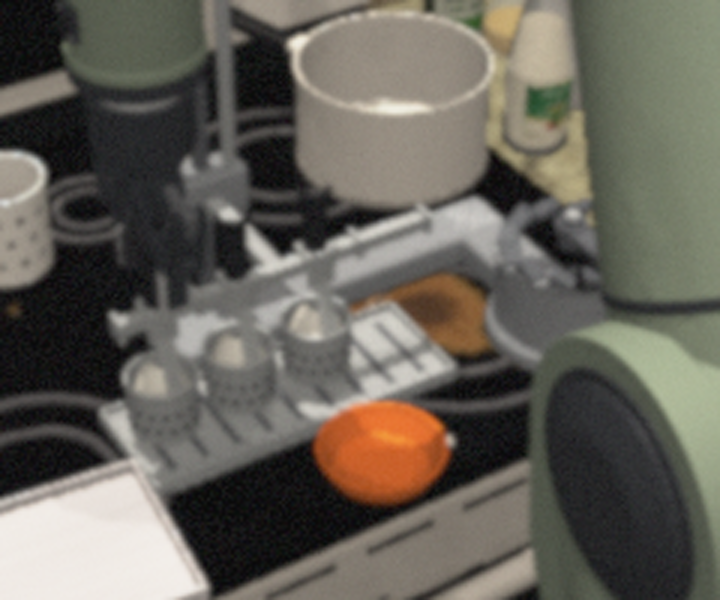

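View pics/sd16.png

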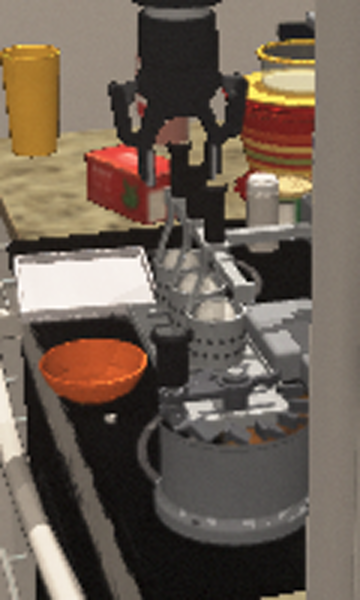

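```bash

python3 -m pendant '[[0,0,0,0],[0,0,0,0],[0,0,0,0],[0,0,0,0],[0,0,0,0],[0,0,0,0]]' -1 70
python3 -m pendant '[[-4,0,0,0],[-6,0,0,0],[0,0,0,0]]' -1 70
python3 - <<'E'
from h import *
st(); snap("side","sd17",(230,170,350,370),3);snap("scene","sc17",(210,170,450,370),3)
E
```

```text
clock: 24.4
position: [0.4801, 0.104, 0.1499]
tool_rot: [1.632, 1.57, 0.06]
force: [-0.8, -0.4, 7.2]
grip_width: 0.0206
clock: 24.78
position: [0.4801, 0.1039, 0.16]
tool_rot: [1.748, 1.57, 0.176]
force: [-0.4, 0.5, -2.1]
grip_width: 0.0208
t 24.77 p [0.4801 0.1039 0.16  ] y [ 1.     -0.0007  0.0007] z [-0.0007 -1.     -0.0001] F [-0.3839  0.4728 -2.0707] g 0.0208 q [ 0.1051  0.4598 -0.5694  1.9939  0.3464  0.7825 -0.6669]
```

View pics/sc17.png

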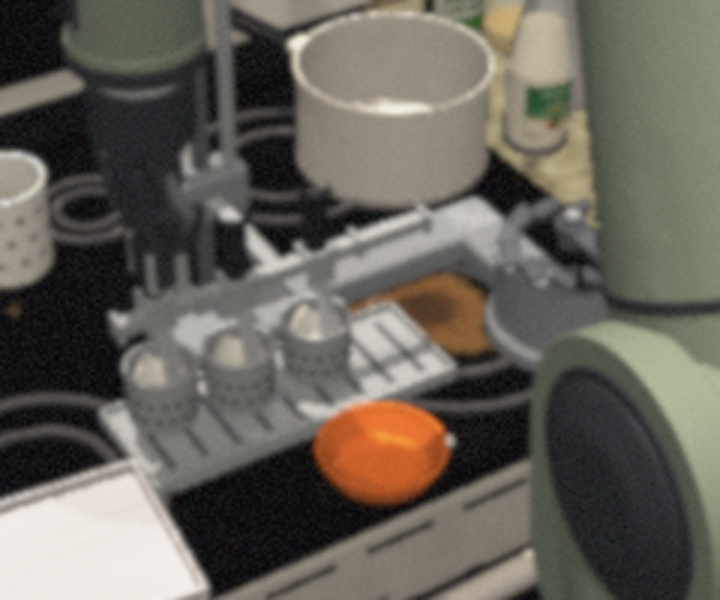

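View pics/sd17.png

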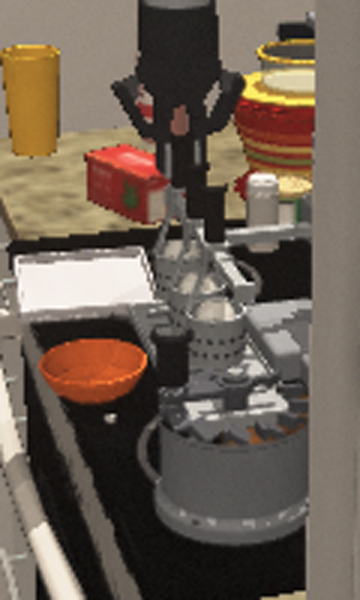

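```bash

python3 -m pendant '[[-5,0,0,0],[-6,0,0,0],[-6,0,0,0],[-5,0,0,0],[0,0,0,0]]' -1 70
python3 - <<'E'
from h import *
st(); snap("side","sd18",(230,170,350,370),3);snap("scene","sc18",(210,170,450,370),3)
E
```

```text
clock: 25.5
position: [0.4801, 0.1039, 0.1819]
tool_rot: [1.69, 1.57, 0.119]
force: [0.8, 0.1, -1.6]
grip_width: 0.0205
t 25.5 p [0.4801 0.1039 0.1819] y [ 1.     -0.0008  0.0007] z [-0.0008 -1.     -0.0001] F [ 0.7738  0.148  -1.6173] g 0.0205 q [ 0.1215  0.4277 -0.5861  1.9739  0.3166  0.8294 -0.6404]
```

View pics/sc18.png

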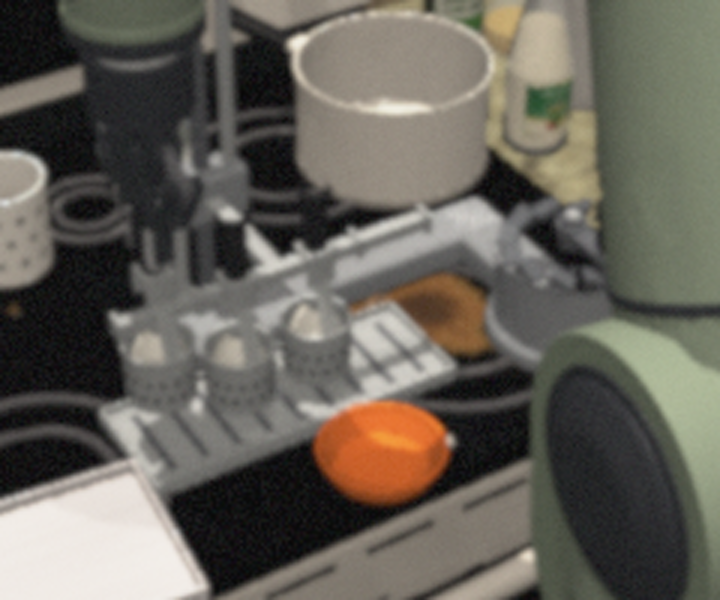

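View pics/sd18.png

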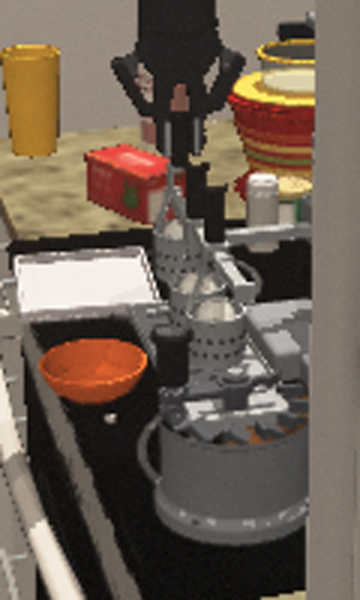

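```bash

python3 -m pendant '[[0,-4,0,0],[0,-8,0,0],[0,-10,0,0],[0,-10,0,0],[0,-10,0,0],[0,-10,0,0],[0,-4,0,0],[0,0,0,0]]' -1 70
python3 - <<'E'
from h import *
st(); snap("wrist","w19");snap("scene","sc19",(170,170,410,370),3)
E
```

```text
clock: 26.6
position: [0.4239, 0.1039, 0.1816]
tool_rot: [1.494, 1.571, -0.077]
force: [0.4, -0.8, -2.4]
grip_width: 0.0204
t 26.6 p [0.4239 0.1039 0.1816] y [ 1.     -0.0006  0.0002] z [-0.0006 -1.      0.    ] F [ 0.359  -0.7514 -2.3618] g 0.0204 q [ 0.127   0.3479 -0.614   2.1021  0.2857  0.7718 -0.6662]
```

View pics/sc19.png

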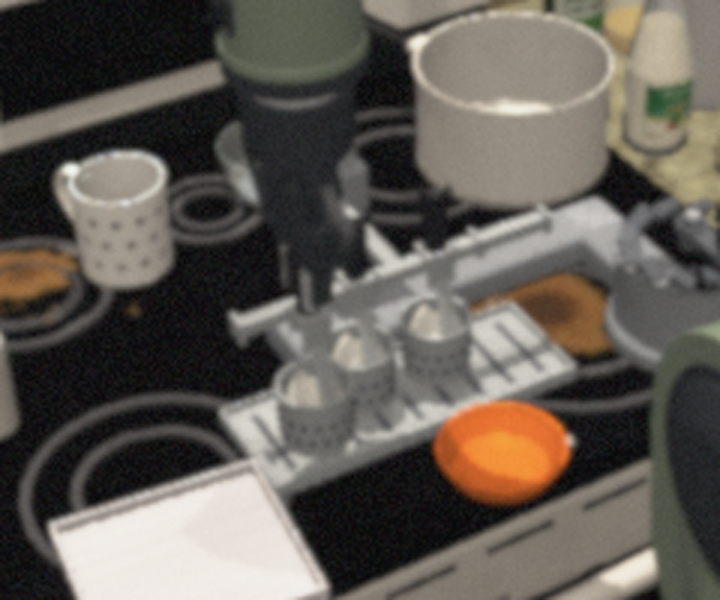

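View pics/w19.png

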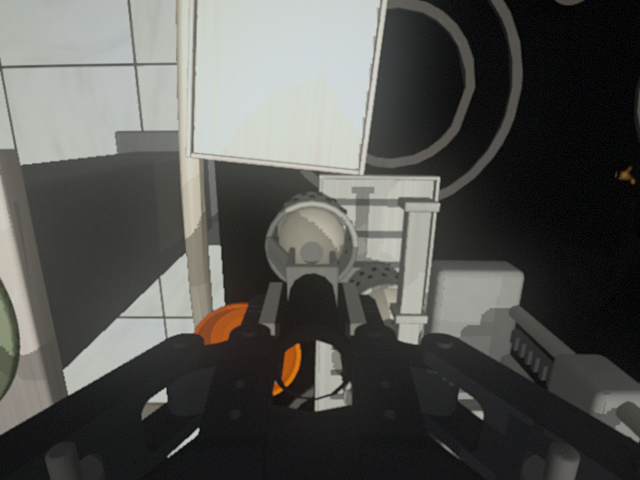

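```bash
python3 - <<'E'
from h import *
f=load("w19")
for q in((190,157),(362,173),(385,0),(192,0)): print("tray",atz(f,*q,.014))
a=cv2.imread("pics/w19.png");cv2.imwrite("pics/w19c.png",cv2.resize(a[0:190,170:410],None,fx=3,fy=3))
a=cv2.cvtColor(load("sc13")["img"],cv2.COLOR_RGB2BGR);cv2.imwrite("pics/sc13t.png",cv2.resize(a[310:400,170:300],None,fx=5,fy=5))
E
```

```text
tray [0.3256 0.1535 0.014 ]
tray [0.4652 0.1404 0.014 ]
tray [0.4781 0.2669 0.014 ]
tray [0.3362 0.2673 0.014 ]
```

View pics/sc13t.png

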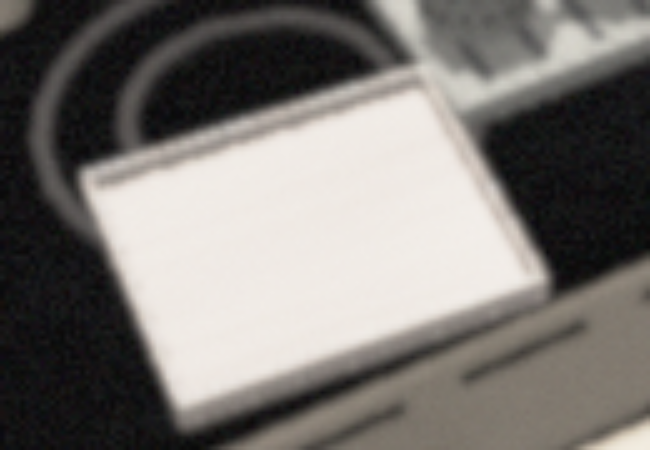

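View pics/w19c.png

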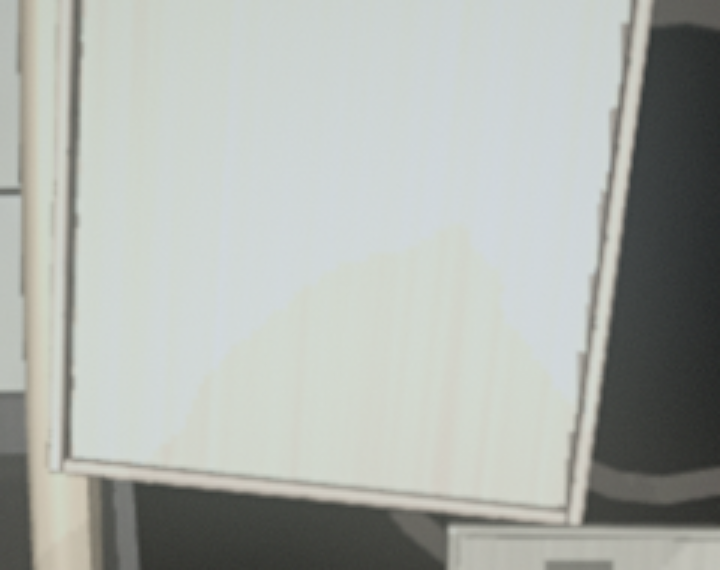

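```bash
python3 - <<'E'
from h import *
S=load("sc13"); P=[atz(S,*q,.014) for q in((186,344.4),(255,323.4),(280.2,365.6),(206,392))]
print(P,np.mean(P,0),[np.linalg.norm(P[i]-P[i-1]) for i in range(4)])
f=load("w19"); a,b=[atz(f,*q,.014) for q in((186,156.7),(364.3,174))]; print(a,b,np.linalg.norm(a-b))
y=np.radians(-5.6); X=np.array([np.cos(y),np.sin(y)]);Y=np.array([-np.sin(y),np.cos(y)])
c1=(a+b)[:2]/2+.08*Y; c2=np.mean(P,0)[:2]; print(c1,c2)
c=(c1*2+c2)/3
for l in((.036,-.037),(.036,.037),(-.028,0)): q=c+X*l[0]+Y*l[1]; print(q,np.hypot(*q),goto([*q,.1816]))
E
```

```text
[array([0.4803, 0.2965, 0.014 ]), array([0.4606, 0.1387, 0.014 ]), array([0.3173, 0.1518, 0.014 ]), array([0.3333, 0.3119, 0.014 ])] [0.3979 0.2247 0.014 ] [np.float64(0.1478009758450688), np.float64(0.15907601249582096), np.float64(0.14382202492211138), np.float64(0.16088314195356795)]
[0.3224 0.1537 0.014 ] [0.4671 0.1396 0.014 ] 0.14543732715016439
[0.4026 0.2263] [0.3979 0.2247]
[0.4332 0.1854] 0.47124214408209836 [ -0.0456   9.0077 -81.4814]
[0.4405 0.2591] 0.5109925438892367 [  -0.0357   16.1756 -155.1334]
[0.3731 0.2285] 0.43754490045558037 [  -0.0529  -51.1074 -124.5067]
```

```bash

python3 -m pendant '[[0,0,-8,0],[0,1,-16,0],[0,2,-20,0],[0,3,-22,0],[0,3,-22,0],[0,3,-22,0],[0,2,-20,0],[0,2,-16,0],[0,0,-9,0],[0,0,0,0]]' -1 70
python3 - <<'E'
from h import *
st(); print(goto([.4405,.259,.135])); snap("wrist","w20");snap("scene","sc20",(150,170,390,370),3)
E
```

```text
clock: 27.95
position: [0.4398, 0.2594, 0.1814]
tool_rot: [-1.808, 1.571, 2.904]
force: [-0.2, 0.3, -1.4]
grip_width: 0.0208
t 27.95 p [0.4398 0.2594 0.1814] y [ 1.      0.0001 -0.0002] z [ 0.0001 -1.     -0.0001] F [-0.1936  0.3239 -1.3591] g 0.0208 q [-0.1843  0.4638 -0.6119  1.9256  0.3463  0.8579 -0.9764]
[46.3947  0.7328  0.3939]
```

View pics/sc20.png

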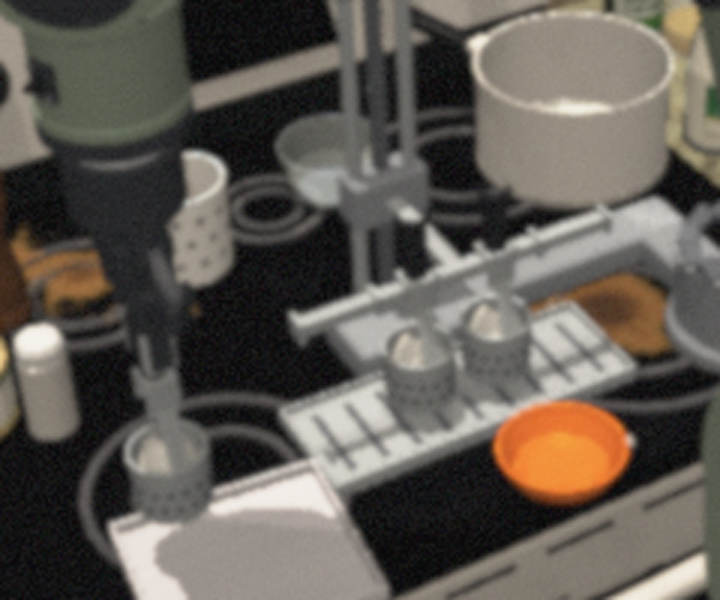

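View pics/w20.png

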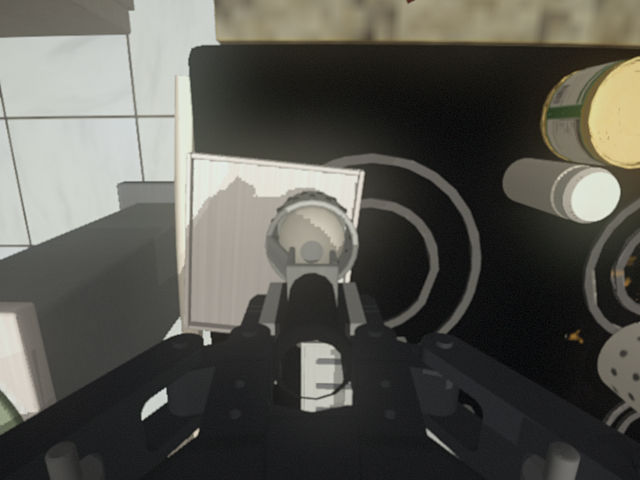

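```bash
python3 - <<'E'
from h import *
f=load("w20"); a,b=[atz(f,*q,.014) for q in((190,154),(364,171))]; print(a,b,np.linalg.norm(a-b))
d=atz(f,188,330,.014);print(d)
y=np.radians(-5.6); X=np.array([np.cos(y),np.sin(y)]);Y=np.array([-np.sin(y),np.cos(y)])
print((a+b)[:2]/2-.08*Y)
E
```

```text
[0.3417 0.3113 0.014 ] [0.4826 0.2976 0.014 ] 0.14157783312654518
[0.3258 0.1526 0.014 ]
[0.4043 0.2248]
```

```bash

python3 -m pendant '[[8,0,0,0],[12,0,0,0],[12,0,0,0],[8,0,0,0],[4,0,0,0],[0,0,0,0]]' -1 70
python3 -m pendant '[[2,0,0,0],[1,0,0,0],[0,0,0,0]]' -1 70; python3 -m pendant '[[1.5,0,0,0],[1,0,0,0],[0,0,0,0]]' -1 70
python3 - <<'E'
from h import *
st(); snap("side","sd21",(230,170,350,370),3);snap("scene","sc21",(150,170,390,370),3)
E
```

```text
clock: 28.8
position: [0.4399, 0.259, 0.1373]
tool_rot: [-1.464, 1.571, -3.035]
force: [0.9, 0.5, -2.2]
grip_width: 0.0203
clock: 29.18
position: [0.44, 0.2589, 0.1345]
tool_rot: [2.126, 1.571, 0.554]
force: [0.3, 0.6, -2.3]
grip_width: 0.0207
clock: 29.55
position: [0.4399, 0.2589, 0.1319]
tool_rot: [-1.127, 1.571, -2.698]
force: [-1.1, 0.2, -3.4]
grip_width: 0.0199
t 29.55 p [0.4399 0.2589 0.1319] y [ 1.     -0.0006 -0.0001] z [-0.0006 -1.      0.0001] F [-1.0622  0.1507 -3.3779] g 0.0199 q [-0.2198  0.5345 -0.5712  1.9668  0.4128  0.7565 -1.034 ]
```

View pics/sc21.png

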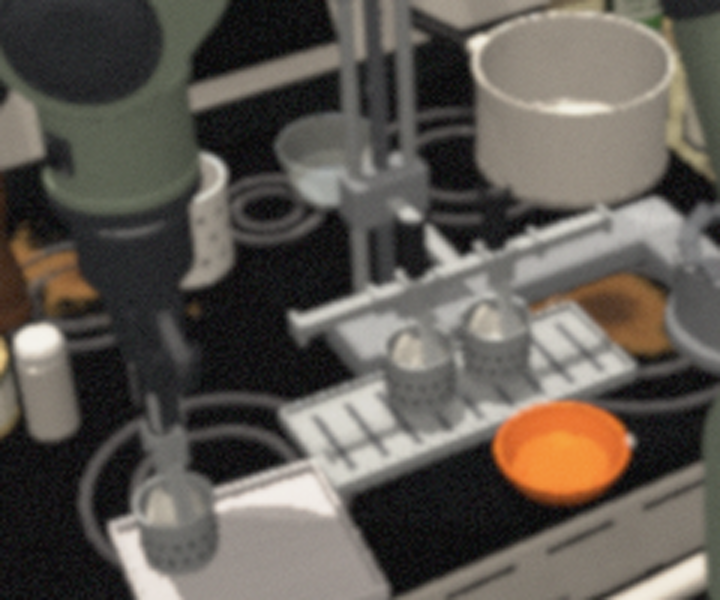

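```bash

python3 -m pendant '[[1,0,0,0],[0,0,0,0]]' -1 70
python3 -m pendant '[[1,0,0,0],[0,0,0,0]]' -1 70;python3 -m pendant '[[1,0,0,0],[0,0,0,0]]' -1 70 
```

```text
clock: 29.9
position: [0.4401, 0.259, 0.1311]
tool_rot: [2.242, 1.571, 0.671]
force: [-0.4, 0.3, 0.5]
grip_width: 0.0204
clock: 30.15
position: [0.4406, 0.2595, 0.131]
tool_rot: [2.095, 1.569, 0.523]
force: [-2.7, -0.7, 17.5]
grip_width: 0.0206
clock: 30.4
position: [0.4411, 0.26, 0.1309]
tool_rot: [2.073, 1.567, 0.502]
force: [-4.9, -2.1, 33.4]
grip_width: 0.0208
```

```bash

python3 -m pendant '[[-2,0,0,0],[0,0,0,0]]' -1 70
python3 -m pendant '[[0,0,0,0],[0,0,0,0],[0,0,0,0]]' 0.2 70;python3 -m pendant '[[-10,0,0,0],[-20,0,0,0],[-25,0,0,0],[-25,0,0,0],[-25,0,0,0]]' 0.3
python3 - <<'E'
from h import *
st(); snap("wrist","w22");snap("scene","sc22",(150,170,390,370),3);print(goto([.4785,.038,.235]))
E
```

```text
clock: 30.65
position: [0.44, 0.2589, 0.1311]
tool_rot: [1.687, 1.571, 0.116]
force: [-0.2, -1.4, 6.4]
grip_width: 0.0205
clock: 31.02
position: [0.44, 0.2589, 0.1309]
tool_rot: [-1.418, 1.571, -2.989]
force: [0.5, -0.5, -0.0]
grip_width: 0.0512
clock: 31.65
position: [0.4399, 0.259, 0.2375]
tool_rot: [2.288, 1.57, 0.716]
force: [1.4, 0.3, -0.7]
grip_width: 0.0558
t 31.65 p [0.4399 0.259  0.2375] y [ 1.     -0.0004  0.0004] z [-0.0004 -1.     -0.0003] F [ 1.3889  0.329  -0.6996] g 0.0558 q [-0.1486  0.3913 -0.6465  1.8669  0.2813  0.9749 -0.9188]
[  3.5437  37.8479 221.6229]
```

View pics/sc22.png

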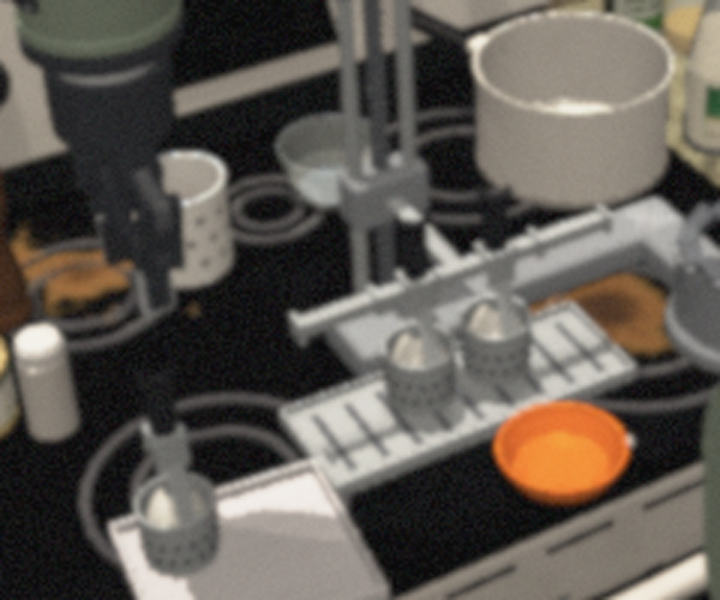

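View pics/w22.png

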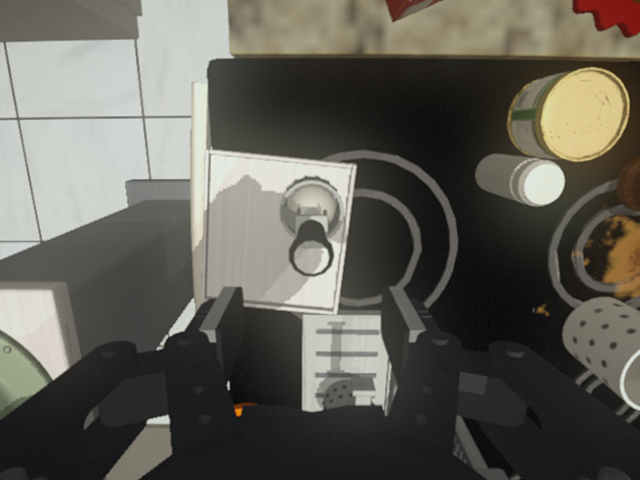

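```bash

python3 -m pendant '[[0,1,12,0],[0,4,24,0],[0,5,27,0],[0,5,27,0],[0,6,27,0],[0,6,27,0],[0,6,27,0],[0,4,24,0],[0,1,16,0],[0,0,8,0],[0,0,0,0]]' 0.3
python3 - <<'E'
from h import *
st(); snap("wrist","w23");print(goto([.4785,.038,.149]))
f=load("w22"); a,b,d=[atz(f,*q,.014) for q in((208,150),(357,165),(337,313))]; print(a,b,d,(a+d)/2)
f=load("w23");print(proj(f,[.4785,.038,.196]))
E
```

```text
clock: 33.12
position: [0.4777, 0.0398, 0.2359]
tool_rot: [-1.798, 1.571, 2.913]
force: [-0.5, 0.6, 0.5]
grip_width: 0.0554
t 33.12 p [0.4777 0.0398 0.2359] y [ 1.     -0.001  -0.0002] z [-0.001  -1.     -0.0001] F [-0.5047  0.5606  0.4784] g 0.0554 q [ 0.2677  0.3304 -0.5886  1.9441  0.2261  0.9322 -0.4328]
[86.9622  0.801   2.3543]
[0.3416 0.3116 0.014 ] [0.4836 0.2973 0.014 ] [0.4671 0.1411 0.014 ] [0.4044 0.2263 0.014 ]
[312.6699 274.0355]
```

View pics/w23.png

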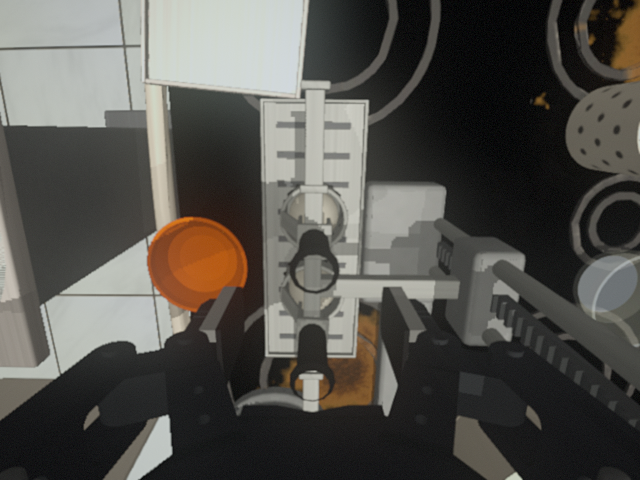

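```bash

python3 -m pendant '[[8,0.6,-0.4,0],[16,0.6,-0.3,0],[18,0,0,0],[18,0,0,0],[16,0,0,0],[8,0,0,0],[3,0,0,0],[0,0,0,0]]' 0.3
python3 -m pendant '[[0,0,0,0],[0,0,0,0],[0,0,0,0],[0,0,0,0],[0,0,0,0],[0,0,0,0]]' -1 70
python3 -m pendant '[[-4,0,0,0],[-6,0,0,0],[0,0,0,0]]' -1 70
python3 - <<'E'
from h import *
st(); snap("side","sd24",(230,170,350,370),3)
E
```

```text
clock: 34.17
position: [0.4792, 0.0407, 0.1491]
tool_rot: [1.884, 1.571, 0.313]
force: [-0.3, 0.8, 1.3]
grip_width: 0.0556
clock: 34.92
position: [0.4793, 0.0406, 0.1495]
tool_rot: [1.477, 1.57, -0.094]
force: [-1.0, -0.4, 5.7]
grip_width: 0.0203
clock: 35.3
position: [0.4793, 0.0406, 0.1595]
tool_rot: [1.634, 1.57, 0.063]
force: [0.5, 0.4, -1.0]
grip_width: 0.0203
t 35.3 p [0.4793 0.0406 0.1595] y [ 1.     -0.0008  0.0009] z [-0.0008 -1.     -0.0001] F [ 0.5319  0.3871 -0.994 ] g 0.0203 q [ 0.2162  0.441  -0.5436  2.02    0.3252  0.7636 -0.5235]
```

View pics/sd24.png

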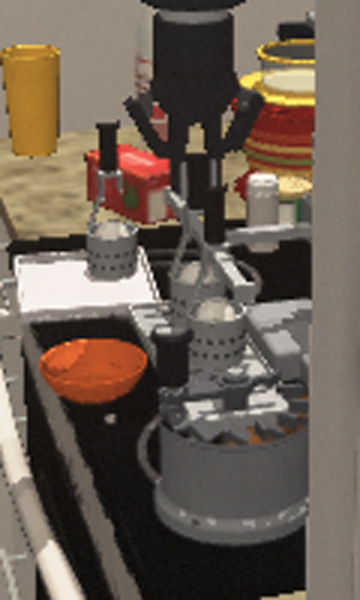

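```bash

python3 -m pendant '[[-5,0,0,0],[-6,0,0,0],[-6,0,0,0],[-5,0,0,0],[0,0,0,0]]' -1 70
python3 -m pendant '[[0,-4,0,0],[0,-8,0,0],[0,-10,0,0],[0,-10,0,0],[0,-10,0,0],[0,-10,0,0],[0,-4,0,0],[0,0,0,0]]' -1 70
python3 - <<'E'
from h import *
st(); snap("wrist","w25");snap("scene","sc25",(150,170,390,370),3);print(goto([.4352,.1858,.1816]))
E
```

```text
clock: 35.98
position: [0.4793, 0.0406, 0.1814]
tool_rot: [1.573, 1.57, 0.002]
force: [0.6, 0.2, -1.9]
grip_width: 0.0204
clock: 36.98
position: [0.423, 0.0406, 0.1811]
tool_rot: [1.224, 1.571, -0.348]
force: [0.2, -0.4, -2.1]
grip_width: 0.0208
t 36.98 p [0.423  0.0406 0.1811] y [ 1.     -0.0007  0.0002] z [-0.0007 -1.      0.0001] F [ 0.245  -0.4478 -2.0951] g 0.0208 q [ 0.2516  0.326  -0.5865  2.1298  0.262   0.7544 -0.5039]
[  -0.5412   11.7556 -145.147 ]
```

View pics/sc25.png

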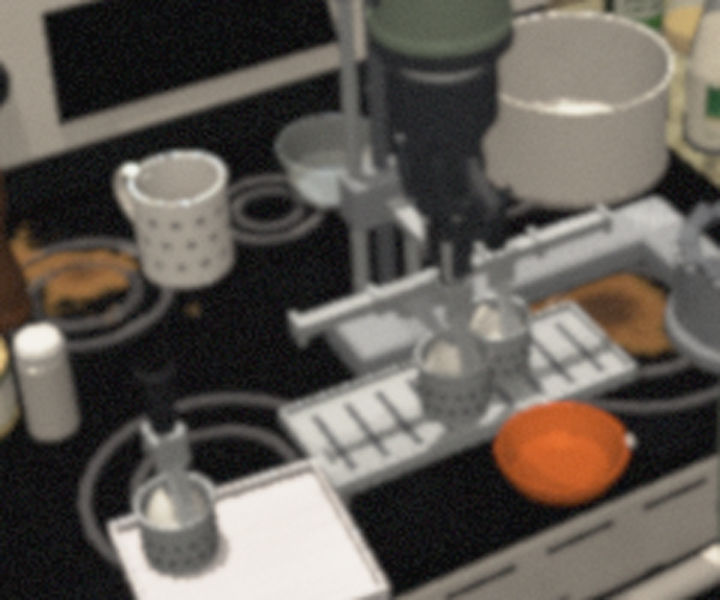

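```bash

python3 -m pendant '[[0,0,-8,0],[0,0,-16,0],[0,0,-20,0],[0,1,-22,0],[0,2,-22,0],[0,3,-20,0],[0,3,-18,0],[0,2,-12,0],[0,1,-7,0],[0,0,0,0]]' -1 70
python3 - <<'E'
from h import *
st(); print(goto([.4352,.1858,.133])); snap("wrist","w26");snap("scene","sc26",(150,170,390,370),3)
E
```

```text
clock: 38.33
position: [0.4351, 0.1858, 0.1809]
tool_rot: [-1.75, 1.571, 2.962]
force: [-0.9, 0.1, -2.1]
grip_width: 0.0204
t 38.33 p [0.4351 0.1858 0.1809] y [ 1.     -0.0003 -0.0002] z [-0.0003 -1.     -0.    ] F [-0.8661  0.1156 -2.0896] g 0.0204 q [-0.0514  0.4051 -0.604   2.0169  0.3139  0.8105 -0.8371]
[47.9301  0.0827 -0.0352]
```

View pics/sc26.png

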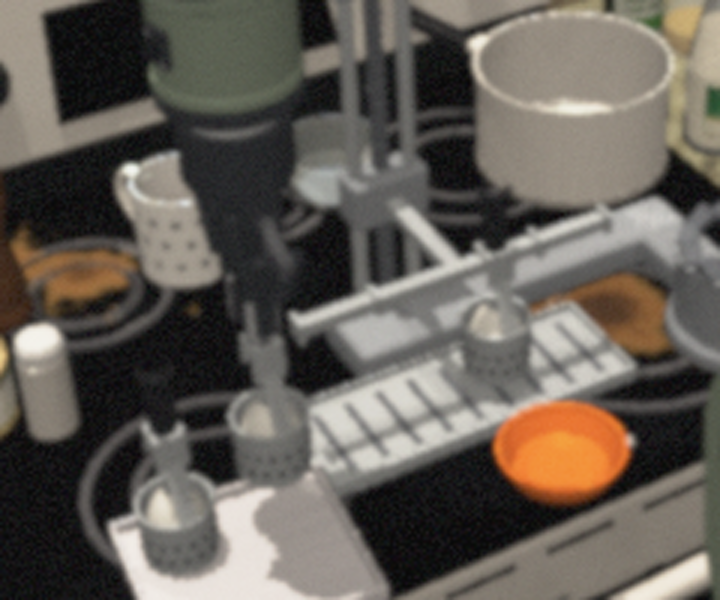

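View pics/w26.png

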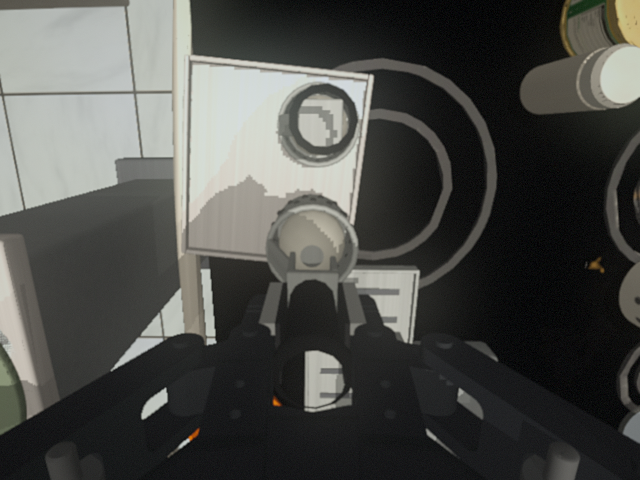

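```bash

python3 -m pendant '[[8,0,0,0],[12,0,0,0],[12,0,0,0],[9,0,0,0],[5,0,0,0],[2.5,0,0,0],[0,0,0,0]]' -1 70
python3 -m pendant '[[1,0,0,0],[0,0,0,0]]' -1 70;python3 -m pendant '[[1,0,0,0],[0,0,0,0]]' -1 70
```

```text
clock: 39.3
position: [0.4352, 0.1857, 0.1326]
tool_rot: [2.115, 1.571, 0.544]
force: [-0.0, 0.4, -2.1]
grip_width: 0.0203
clock: 39.55
position: [0.4352, 0.1856, 0.1316]
tool_rot: [1.814, 1.571, 0.242]
force: [-0.4, -1.0, -1.8]
grip_width: 0.0203
clock: 39.8
position: [0.4352, 0.1857, 0.1306]
tool_rot: [2.107, 1.571, 0.536]
force: [-0.1, 0.8, 1.3]
grip_width: 0.0207
```

Contact. Release, lift and go over the third basket.

```bash

python3 -m pendant '[[0.3,0,0,0],[0,0,0,0]]' -1 70
python3 -m pendant '[[0,0,0,0],[0,0,0,0],[0,0,0,0]]' 0.2 70;python3 -m pendant '[[-10,0,0,0],[-20,0,0,0],[-25,0,0,0],[-25,0,0,0],[-25,0,0,0]]' 0.3
python3 -m pendant '[[0,1,12,0],[0,4,24,0],[0,5,27,0],[0,6,27,0],[0,7,27,0],[0,7,27,0],[0,6,27,0],[0,5,20,0],[0,1,12,0],[0,0,6,0],[0,0,0,0]]' 0.3
python3 - <<'E'
from h import *
st(); f=snap("wrist","w27");snap("scene","sc27",(150,170,390,370),3);print(goto([.4775,-.025,.235]),proj(f,[.4775,-.025,.196]))
E
```

```text
clock: 40.05
position: [0.4354, 0.1859, 0.1306]
tool_rot: [2.006, 1.57, 0.435]
force: [-0.7, -0.3, 5.3]
grip_width: 0.0207
clock: 40.42
position: [0.4351, 0.1856, 0.1302]
tool_rot: [-1.667, 1.571, 3.045]
force: [-0.6, -1.2, 0.7]
grip_width: 0.0514
clock: 41.05
position: [0.435, 0.1857, 0.2367]
tool_rot: [2.2, 1.57, 0.628]
force: [-0.2, 0.0, -0.4]
grip_width: 0.0555
clock: 42.42
position: [0.4768, -0.0233, 0.2352]
tool_rot: [-2.074, 1.571, 2.638]
force: [0.1, -0.2, 1.0]
grip_width: 0.0554
t 42.42 p [ 0.4768 -0.0233  0.2352] y [ 1.     -0.0006 -0.0002] z [-0.0006 -1.     -0.0001] F [ 0.0932 -0.2027  1.0329] g 0.0554 q [ 0.3725  0.3227 -0.5533  1.9508  0.2101  0.9245 -0.2858]
[0.2241 0.5975 2.2221] [312.3765 274.3693]
```

View pics/sc27.png

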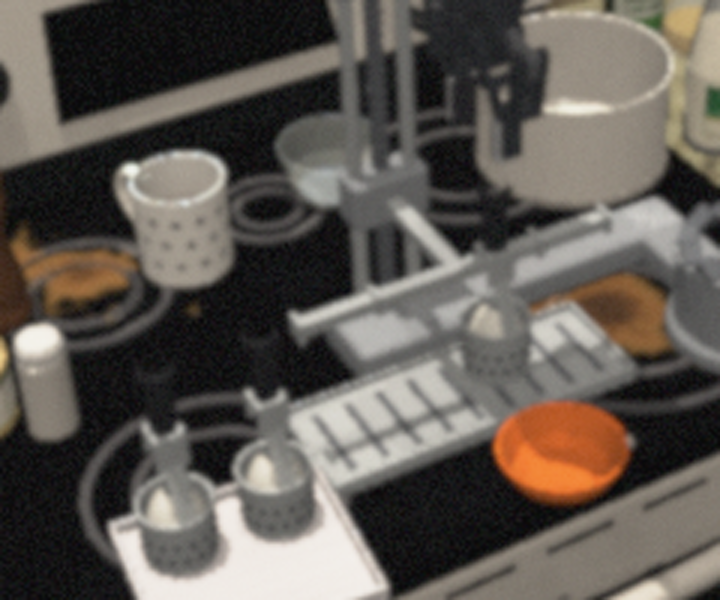

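View pics/w27.png

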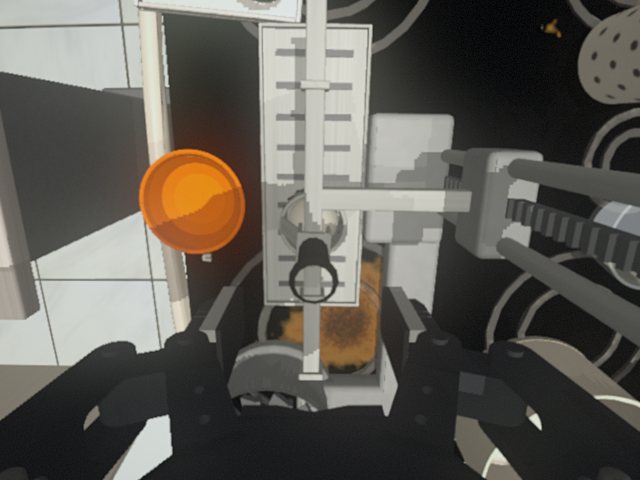

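```bash

python3 -m pendant '[[8,0.5,2,0],[16,0.4,2,0],[18,0,0,0],[18,0,0,0],[16,0,0,0],[7,0,0,0],[3,0,0,0],[0,0,0,0]]' 0.3
python3 -m pendant '[[0,0,0,0],[0,0,0,0],[0,0,0,0],[0,0,0,0],[0,0,0,0],[0,0,0,0]]' -1 70
python3 -m pendant '[[-4,0,0,0],[-6,0,0,0],[0,0,0,0]]' -1 70
python3 -m pendant '[[-5,0,0,0],[-6,0,0,0],[-6,0,0,0],[-5,0,0,0],[0,0,0,0]]' -1 70
python3 - <<'E'
from h import *
st(); snap("side","sd28",(230,170,350,370),3)
E
```

```text
clock: 43.52
position: [0.478, -0.0274, 0.1493]
tool_rot: [1.665, 1.571, 0.094]
force: [-0.0, -0.1, 0.3]
grip_width: 0.0553
clock: 44.28
position: [0.4782, -0.0274, 0.1496]
tool_rot: [1.399, 1.57, -0.172]
force: [-1.3, -0.1, 5.3]
grip_width: 0.0204
clock: 44.65
position: [0.4782, -0.0274, 0.1597]
tool_rot: [1.499, 1.57, -0.072]
force: [0.3, 0.3, -1.8]
grip_width: 0.0206
clock: 45.28
position: [0.4781, -0.0274, 0.1816]
tool_rot: [1.429, 1.57, -0.142]
force: [-0.8, 0.8, -1.4]
grip_width: 0.0205
t 45.27 p [ 0.4781 -0.0274  0.1816] y [ 1.     -0.0007  0.0007] z [-0.0007 -1.      0.0001] F [-0.7895  0.8437 -1.3824] g 0.0205 q [ 0.3486  0.3991 -0.5258  2.006   0.2744  0.8043 -0.3359]
```

View pics/sd28.png

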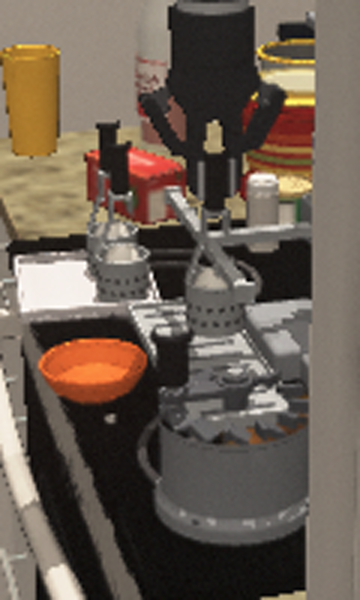

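```bash

python3 -m pendant '[[0,-4,0,0],[0,-8,0,0],[0,-10,0,0],[0,-10,0,0],[0,-10,0,0],[0,-10,0,0],[0,-4,0,0],[0,0,0,0]]' -1 70
python3 - <<'E'
from h import *
st(); snap("scene","sc29",(150,170,390,370),3);print(goto([.415,.08,.1816]))
E
```

```text
clock: 46.32
position: [0.4219, -0.0274, 0.1813]
tool_rot: [1.078, 1.571, -0.494]
force: [0.0, 0.5, -1.3]
grip_width: 0.0206
t 46.33 p [ 0.4219 -0.0274  0.1813] y [ 1.     -0.0007  0.0002] z [-0.0007 -1.      0.0001] F [ 0.0026  0.4649 -1.2545] g 0.0206 q [ 0.3818  0.3165 -0.5487  2.136   0.2412  0.7476 -0.3236]
[  -0.313    -7.1966 -107.4007]
```

View pics/sc29.png

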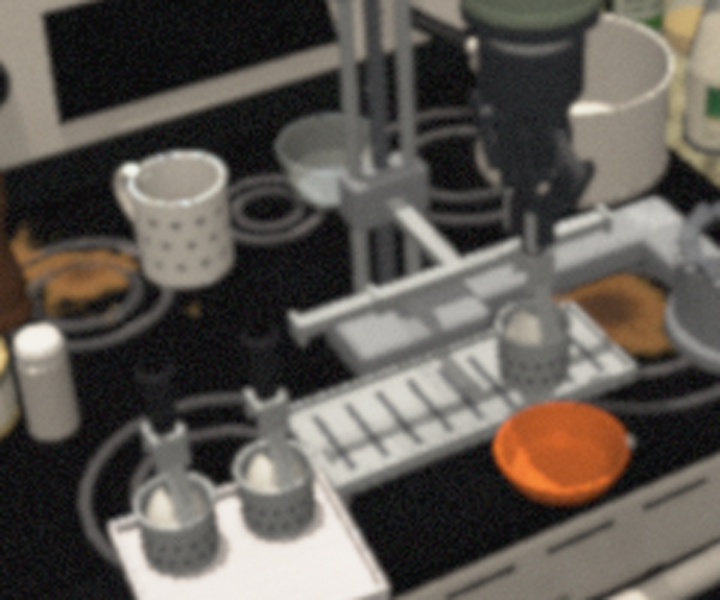

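```bash

python3 -m pendant '[[0,0,-9,0],[0,-1,-18,0],[0,-2,-22,0],[0,-2,-22,0],[0,-2,-20,0],[0,-4,-16,0],[0,-10,-14,0],[0,-12,-14,0],[0,-8,-12,0],[0,-6,-10,0],[0,0,0,0]]' -1 70
python3 - <<'E'
from h import *
st(); snap("scene","sc30",(150,170,390,370),3);print(goto([.367,.17,.1816]),goto([.376,.2287,.1816]))
E
```

```text
clock: 47.75
position: [0.3749, 0.1303, 0.1813]
tool_rot: [2.694, 1.571, 1.124]
force: [-0.2, 0.1, -1.4]
grip_width: 0.0206
t 47.75 p [0.3749 0.1303 0.1813] y [1.     0.0006 0.0001] z [ 0.0006 -1.     -0.0002] F [-0.1804  0.1487 -1.4166] g 0.0206 q [ 0.048   0.2864 -0.6244  2.1914  0.2497  0.7311 -0.7438]
[ -0.3797  -8.1432 -40.1653] [ -0.3765   0.8577 -98.8651]
```

View pics/sc30.png

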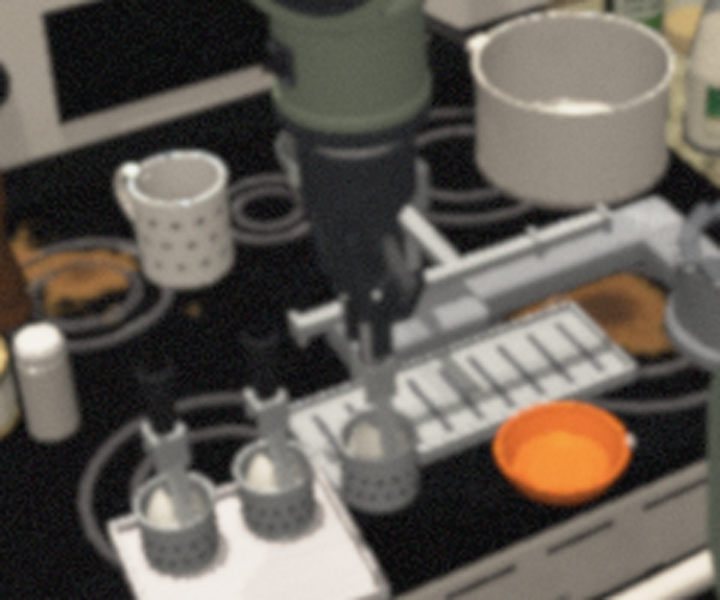

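```bash

python3 -m pendant '[[0,-3,-8,0],[0,-4,-14,0],[0,-2,-16,0],[0,2,-16,0],[0,3,-16,0],[0,3,-14,0],[0,2,-10,0],[0,0,-5,0],[0,0,0,0]]' -1 70
python3 - <<'E'
from h import *
st(); snap("wrist","w31");snap("scene","sc31",(130,200,370,400),3);print(goto([.376,.2287,.131]))
E
```

```text
clock: 48.92
position: [0.376, 0.2287, 0.1811]
tool_rot: [-1.208, 1.571, -2.779]
force: [0.3, -0.4, -2.0]
grip_width: 0.0208
t 48.92 p [0.376  0.2287 0.1811] y [ 1.     -0.0003 -0.0002] z [-0.0003 -1.      0.0001] F [ 0.2794 -0.4093 -2.0009] g 0.0208 q [-0.1636  0.3585 -0.6347  2.0931  0.3006  0.7786 -0.9848]
[50.1569 -0.0055 -0.4822]
```

View pics/sc31.png

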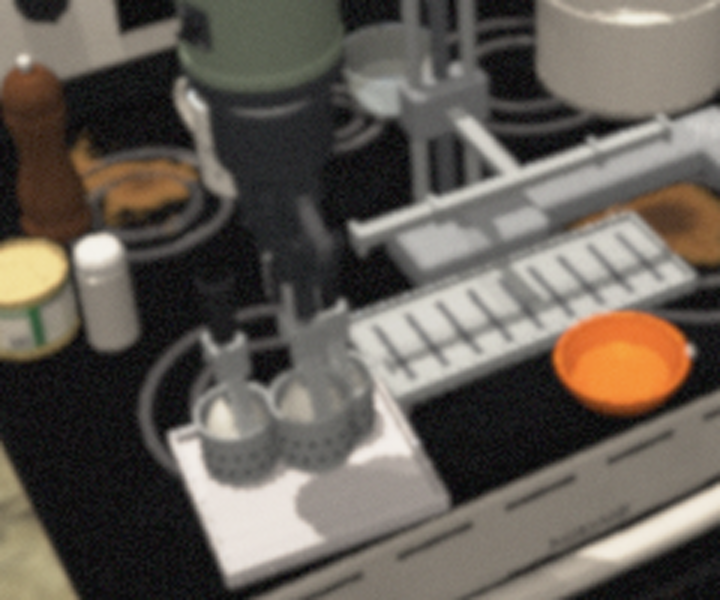

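View pics/w31.png

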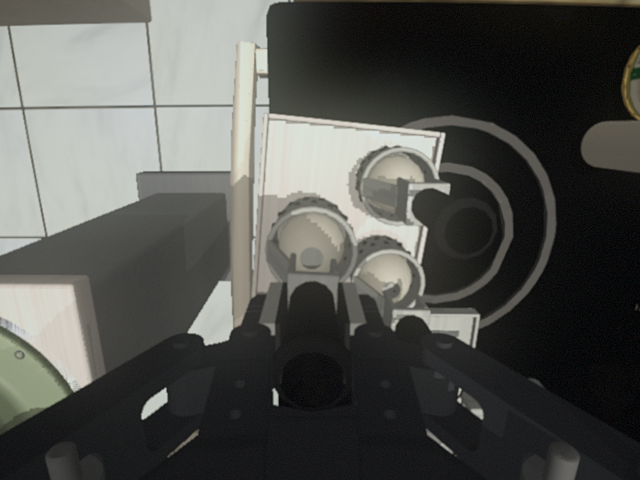

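```bash

python3 -m pendant '[[8,1,0,0],[12,1,0,0],[12,0,0,0],[9,0,0,0],[5,0,0,0],[2.5,0,0,0],[0,0,0,0]]' -1 70
python3 -m pendant '[[1,0,0,0],[0,0,0,0]]' -1 70;python3 -m pendant '[[0.7,0,0,0],[0,0,0,0]]' -1 70
```

```text
clock: 49.9
position: [0.3781, 0.2287, 0.1328]
tool_rot: [2.14, 1.571, 0.569]
force: [0.2, 0.3, -2.1]
grip_width: 0.0202
clock: 50.15
position: [0.3782, 0.2287, 0.1318]
tool_rot: [2.104, 1.571, 0.533]
force: [0.3, -0.2, -1.6]
grip_width: 0.0206
clock: 50.4
position: [0.3781, 0.2287, 0.131]
tool_rot: [2.334, 1.571, 0.762]
force: [0.4, -0.2, -1.6]
grip_width: 0.0205
```

```bash

python3 -m pendant '[[0.7,0,0,0],[0,0,0,0]]' -1 70;python3 -m pendant '[[0.5,0,0,0],[0,0,0,0]]' -1 70
```

```text
clock: 50.65
position: [0.3784, 0.229, 0.1307]
tool_rot: [2.125, 1.57, 0.554]
force: [-0.4, 0.1, 9.6]
grip_width: 0.0202
clock: 50.9
position: [0.3786, 0.2293, 0.1306]
tool_rot: [2.056, 1.569, 0.485]
force: [-2.6, -1.2, 19.5]
grip_width: 0.0204
```

```bash

python3 -m pendant '[[-0.9,0,0,0],[0,0,0,0]]' -1 70
python3 -m pendant '[[0,0,0,0],[0,0,0,0],[0,0,0,0]]' 0.2 70;python3 -m pendant '[[-10,0,0,0],[-20,0,0,0],[-25,0,0,0],[-25,0,0,0],[-25,0,0,0],[-25,0,0,0],[-10,0,0,0]]' 0.3
python3 - <<'E'
from h import *
st(); snap("wrist","w32");snap("scene","sc32",(130,200,370,400),3);snap("side","sd32",(230,170,350,370),3);print(goto([.387,-.2465,.27]))
E
```

```text
clock: 51.15
position: [0.3781, 0.2287, 0.1308]
tool_rot: [2.034, 1.571, 0.462]
force: [-0.3, -0.8, 3.5]
grip_width: 0.0203
clock: 51.52
position: [0.3781, 0.2287, 0.1307]
tool_rot: [-2.237, 1.571, 2.474]
force: [0.5, -0.2, -0.4]
grip_width: 0.0515
clock: 52.4
position: [0.3783, 0.2289, 0.2722]
tool_rot: [1.986, 1.569, 0.415]
force: [-0.2, -1.3, -0.5]
grip_width: 0.0554
t 52.4 p [0.3783 0.2289 0.2722] y [ 1.     -0.0007  0.0017] z [-0.0007 -1.     -0.0008] F [-0.2031 -1.2948 -0.4531] g 0.0554 q [-0.0892  0.2292 -0.6864  1.9795  0.174   0.9887 -0.8594]
[  0.6383   9.3411 475.0175]
```

View pics/sc32.png

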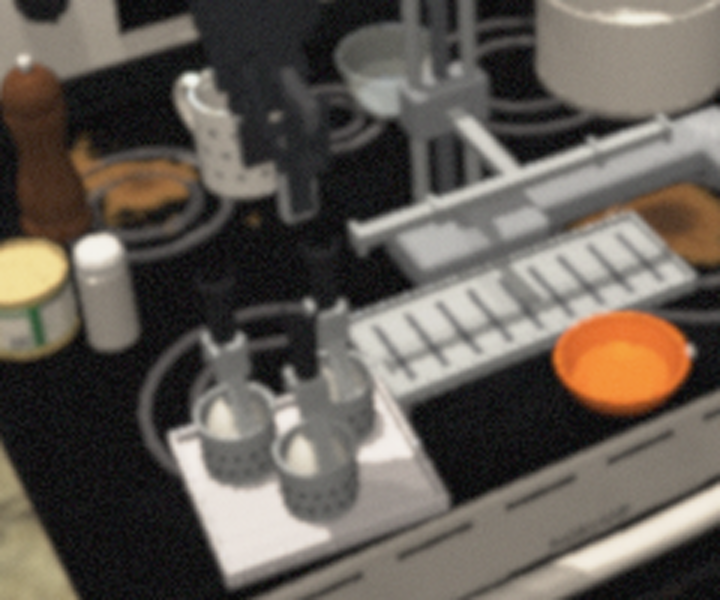

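View pics/w32.png

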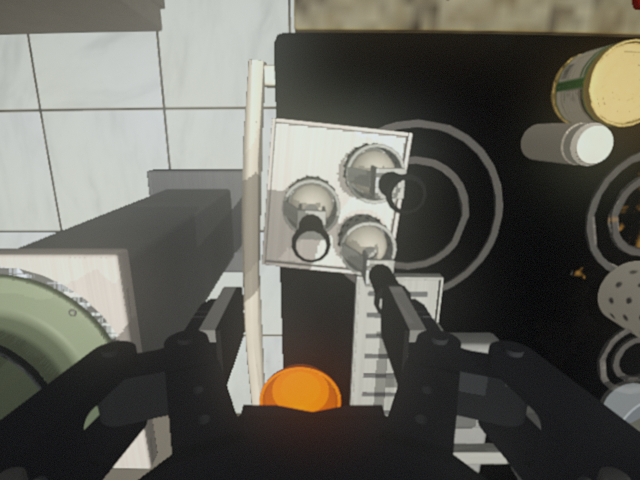

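View pics/sd32.png

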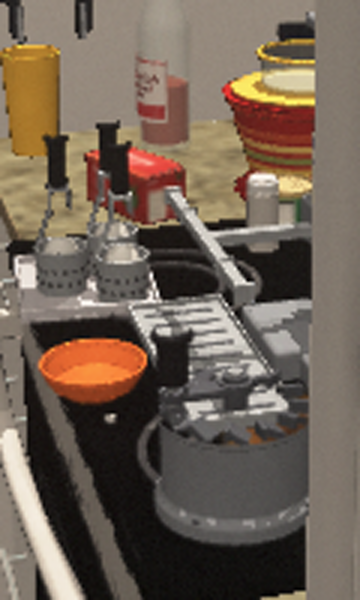

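```bash

python3 -m pendant '[[0,8,16,0],[0,12,30,0],[0,12,38,0],[0,12,42,0],[0,8,44,0],[0,0,44,0],[0,0,44,0],[0,0,44,0],[0,-4,42,0],[0,-8,40,0],[0,-8,35,0],[0,-8,28,0]]' 0.3
python3 -m pendant '[[0,-8,16,0],[0,-4,8,0],[0,0,0,9.6],[0,0,0,9.6],[0,0,0,9.6],[0,0,0,9.6],[0,0,0,9.6],[0,0,0,9.6],[0,0,0,9.6],[0,0,0,9.6],[0,0,0,0]]' 0.3
python3 - <<'E'
from h import *
st(); f=snap("wrist","w33");print(goto([.387,-.2465,.18]),proj(f,[.387,-.2465,.157]))
E
```

```text
clock: 54.05
position: [0.4009, -0.2196, 0.2696]
tool_rot: [-1.943, 1.569, 2.768]
force: [0.1, -0.5, 0.4]
grip_width: 0.0552
clock: 55.42
position: [0.3899, -0.2418, 0.2703]
tool_rot: [-0.638, 1.57, 2.735]
force: [-0.2, 0.5, -0.1]
grip_width: 0.0558
t 55.42 p [ 0.3899 -0.2418  0.2703] y [ 0.2294 -0.9733 -0.0005] z [-0.9733 -0.2294  0.0006] F [-0.2135  0.4945 -0.1054] g 0.0558 q [ 0.5591  0.2132 -0.1564  1.9637  0.04    0.9683 -0.9559]
[90.3185  3.9381  3.8333] [318.3275 238.9198]
```

View pics/w33.png

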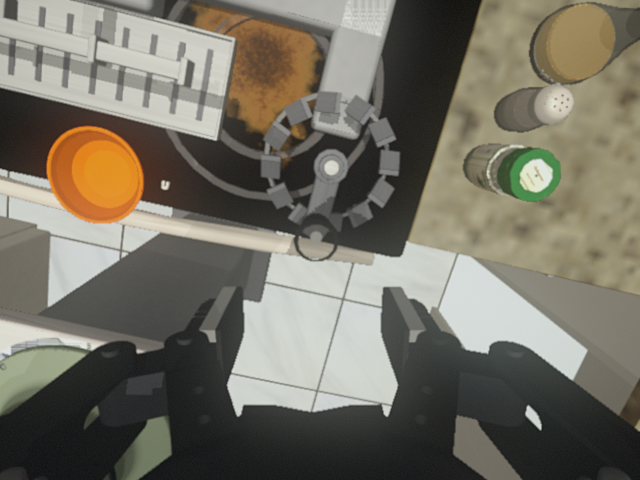

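```bash

python3 -m pendant '[[10,2,2,0],[22,2,2,0],[25,0,0,0],[25,0,0,0],[25,0,0,0],[22,0,0,0],[15,0,0,0],[8,0,0,0],[3,0,0,0],[0,0,0,0]]' 0.3 45
python3 -m pendant '[[0,0,0,0],[0,0,0,0],[0,0,0,0],[0,0,0,0],[0,0,0,0],[0,0,0,0]]' -1 45
python3 -m pendant '[[-3,0,0,0],[-3,0,0,0],[-3,0,0,0],[-3,0,0,0],[-1.5,0,0,0],[0,0,0,0]]' -1 45
python3 - <<'E'
from h import *
st(); f=snap("wrist","w34")
c=np.array([.437,-.246])
print(arc(c,180,120,12));print(arc(c,120,60,12));print(arc(c,60,0,12))
E
```

```text
clock: 56.72
position: [0.3868, -0.2472, 0.1158]
tool_rot: [2.53, 1.571, -0.382]
force: [0.5, 0.1, 0.0]
grip_width: 0.0554
clock: 57.48
position: [0.3868, -0.2464, 0.1162]
tool_rot: [-1.893, 1.57, 1.479]
force: [-2.6, 8.2, 11.9]
grip_width: 0.0307
clock: 58.22
position: [0.3867, -0.2463, 0.1292]
tool_rot: [-1.392, 1.57, 1.98]
force: [0.5, 6.2, -5.6]
grip_width: 0.0308
t 58.23 p [ 0.3867 -0.2463  0.1292] y [ 0.2285 -0.9735 -0.001 ] z [-0.9735 -0.2285  0.0002] F [ 0.5347  6.2317 -5.606 ] g 0.0308 q [ 0.5481  0.4224 -0.1387  2.1126  0.0975  0.6131 -0.9986]
[[0, -4.2, -1.2, 0], [0, -4.1, -1.5, 0], [0, -3.9, -1.9, 0], [0, -3.8, -2.2, 0], [0, -3.5, -2.5, 0], [0, -3.3, -2.8, 0], [0, -3.0, -3.1, 0], [0, -2.8, -3.4, 0], [0, -2.5, -3.6, 0], [0, -2.1, -3.8, 0], [0, -1.8, -4.0, 0], [0, -1.4, -4.1, 0]]
[[0, -1.1, -4.2, 0], [0, -0.7, -4.3, 0], [0, -0.3, -4.3, 0], [0, 0.1, -4.4, 0], [0, 0.4, -4.3, 0], [0, 0.8, -4.3, 0], [0, 1.2, -4.2, 0], [0, 1.5, -4.1, 0], [0, 1.9, -3.9, 0], [0, 2.2, -3.8, 0], [0, 2.5, -3.5, 0], [0, 2.8, -3.3, 0]]
[[0, 3.1, -3.0, 0], [0, 3.4, -2.8, 0], [0, 3.6, -2.5, 0], [0, 3.8, -2.1, 0], [0, 4.0, -1.8, 0], [0, 4.1, -1.4, 0], [0, 4.2, -1.1, 0], [0, 4.3, -0.7, 0], [0, 4.3, -0.3, 0], [0, 4.4, 0.1, 0], [0, 4.3, 0.4, 0], [0, 4.3, 0.8, 0]]
```

View pics/w34.png

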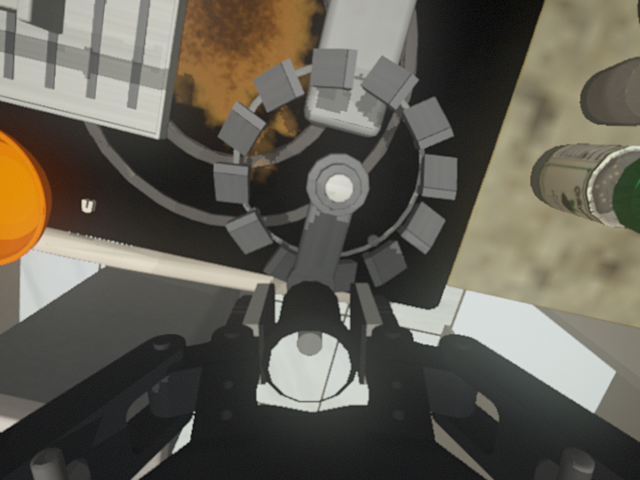

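```bash

python3 -m pendant '[[0,-5.2,-1.4,0],[0,-4.1,-1.5,0],[0,-3.9,-1.9,0],[0,-3.8,-2.2,0],[0,-3.5,-2.5,0],[0,-3.3,-2.8,0],[0,-3.0,-3.1,0],[0,-2.8,-3.4,0],[0,-2.5,-3.6,0],[0,-2.1,-3.8,0],[0,-1.8,-4.0,0],[0,-1.4,-4.1,0]]' -1 45
python3 - <<'E'
from h import *
st(); p,_,_=T(); d=p[:2]-[.437,-.246];print(d,np.hypot(*d),np.degrees(np.arctan2(d[1],d[0])))
snap("scene","sc35",(210,150,450,350),3)
E
```

```text
clock: 59.78
position: [0.4116, -0.2028, 0.1291]
tool_rot: [-0.173, 1.57, -3.085]
force: [-1.5, -6.6, -5.7]
grip_width: 0.0306
t 59.77 p [ 0.4116 -0.2028  0.1291] y [ 0.2276 -0.9738 -0.0001] z [-0.9738 -0.2276  0.0005] F [-1.4808 -6.6151 -5.7273] g 0.0306 q [ 0.4408  0.4231 -0.142   2.1119  0.1014  0.6133 -1.113 ]
[-0.0254  0.0432] 0.05008987706778967 120.49588407058704
```

View pics/sc35.png

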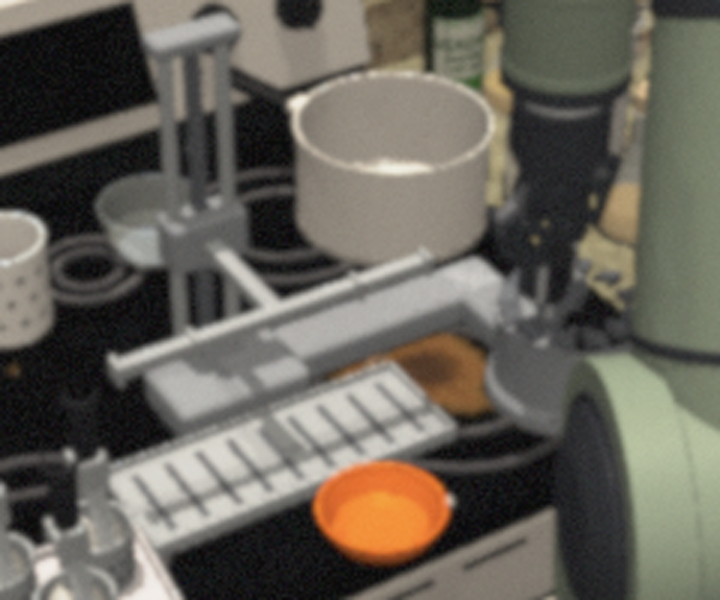

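Bar rising with the crank. Continue.

```bash

python3 -m pendant '[[0,-1.1,-4.2,0],[0,-0.7,-4.3,0],[0,-0.3,-4.3,0],[0,0.1,-4.4,0],[0,0.4,-4.3,0],[0,0.8,-4.3,0],[0,1.2,-4.2,0],[0,1.5,-4.1,0],[0,1.9,-3.9,0],[0,2.2,-3.8,0],[0,2.5,-3.5,0],[0,2.8,-3.3,0]]' -1 45
python3 - <<'E'
from h import *
st(); p,_,_=T(); d=p[:2]-[.437,-.246];print(d,np.hypot(*d),np.degrees(np.arctan2(d[1],d[0])))
snap("wrist","w36")
c=np.array([.437,-.246])
print(arc(c,0,-60,12));print(arc(c,-60,-120,12));print(arc(c,-120,-184,13))
E
```

```text
clock: 61.32
position: [0.4609, -0.2023, 0.1288]
tool_rot: [-0.626, 1.569, 2.746]
force: [-4.9, 0.4, -6.9]
grip_width: 0.0304
t 61.33 p [ 0.4609 -0.2023  0.1288] y [ 0.2279 -0.9737 -0.0013] z [-0.9737 -0.2279  0.0018] F [-4.8755  0.4447 -6.861 ] g 0.0304 q [ 0.4019  0.4808 -0.1388  2.0018  0.1031  0.6678 -1.1434]
[0.0239 0.0437] 0.04978212847913677 61.33500439565351
[[0, 4.2, 1.2, 0], [0, 4.1, 1.5, 0], [0, 3.9, 1.9, 0], [0, 3.8, 2.2, 0], [0, 3.5, 2.5, 0], [0, 3.3, 2.8, 0], [0, 3.0, 3.1, 0], [0, 2.8, 3.4, 0], [0, 2.5, 3.6, 0], [0, 2.1, 3.8, 0], [0, 1.8, 4.0, 0], [0, 1.4, 4.1, 0]]
[[0, 1.1, 4.2, 0], [0, 0.7, 4.3, 0], [0, 0.3, 4.3, 0], [0, -0.1, 4.4, 0], [0, -0.4, 4.3, 0], [0, -0.8, 4.3, 0], [0, -1.2, 4.2, 0], [0, -1.5, 4.1, 0], [0, -1.9, 3.9, 0], [0, -2.2, 3.8, 0], [0, -2.5, 3.5, 0], [0, -2.8, 3.3, 0]]
[[0, -3.1, 3.0, 0], [0, -3.3, 2.7, 0], [0, -3.5, 2.4, 0], [0, -3.7, 2.1, 0], [0, -3.9, 1.8, 0], [0, -4.0, 1.5, 0], [0, -4.2, 1.1, 0], [0, -4.2, 0.7, 0], [0, -4.3, 0.4, 0], [0, -4.3, 0.0, 0], [0, -4.3, -0.4, 0], [0, -4.2, -0.7, 0], [0, -4.2, -1.1, 0]]
```

View pics/w36.png

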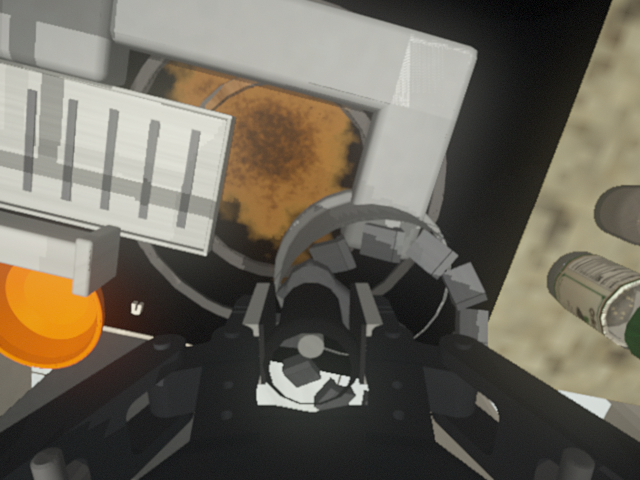

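```bash

python3 -m pendant '[[0,3.1,-3.0,0],[0,3.4,-2.8,0],[0,3.6,-2.5,0],[0,3.8,-2.1,0],[0,4.0,-1.8,0],[0,4.1,-1.4,0],[0,4.2,-1.1,0],[0,4.3,-0.7,0],[0,4.3,-0.3,0],[0,4.4,0.1,0],[0,4.3,0.4,0],[0,4.3,0.8,0]]' -1 45
python3 -m pendant '[[0,4.2,1.2,0],[0,4.1,1.5,0],[0,3.9,1.9,0],[0,3.8,2.2,0],[0,3.5,2.5,0],[0,3.3,2.8,0],[0,3.0,3.1,0],[0,2.8,3.4,0],[0,2.5,3.6,0],[0,2.1,3.8,0],[0,1.8,4.0,0],[0,1.4,4.1,0]]' -1 45
python3 - <<'E'
from h import *
st(); p,_,_=T(); d=p[:2]-[.437,-.246];print(d,np.hypot(*d),np.degrees(np.arctan2(d[1],d[0])))
snap("wrist","w37");snap("scene","sc37",(210,150,450,350),3)
E
```

```text
clock: 62.88
position: [0.4866, -0.2464, 0.1292]
tool_rot: [3.068, 1.571, 0.157]
force: [-0.2, 3.7, -4.7]
grip_width: 0.0307
clock: 64.38
position: [0.4615, -0.2897, 0.1293]
tool_rot: [2.29, 1.57, -0.622]
force: [4.0, -0.1, -5.3]
grip_width: 0.0304
t 64.38 p [ 0.4615 -0.2897  0.1293] y [ 0.2277 -0.9737  0.0003] z [-0.9737 -0.2277 -0.0003] F [ 4.0053 -0.1339 -5.3448] g 0.0304 q [ 0.5489  0.5323 -0.1322  1.8985  0.1021  0.7167 -0.9833]
[ 0.0245 -0.0437] 0.050055235342403574 -60.74947886110898
```

View pics/sc37.png

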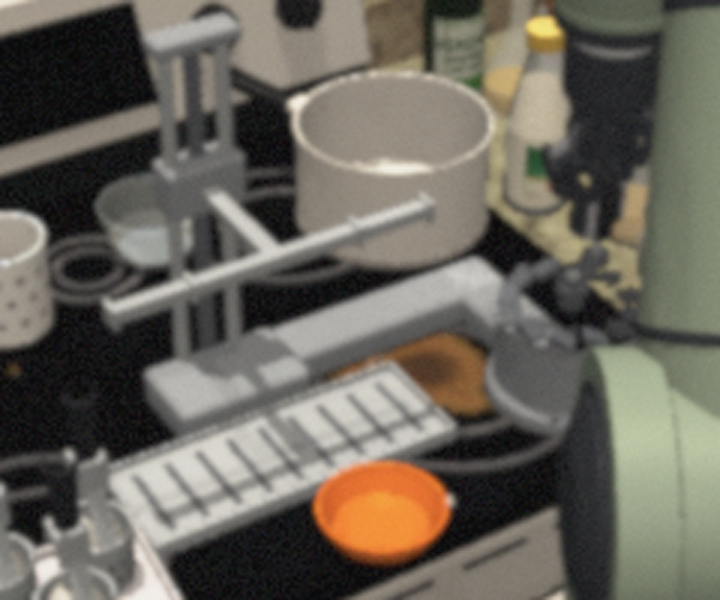

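View pics/w37.png

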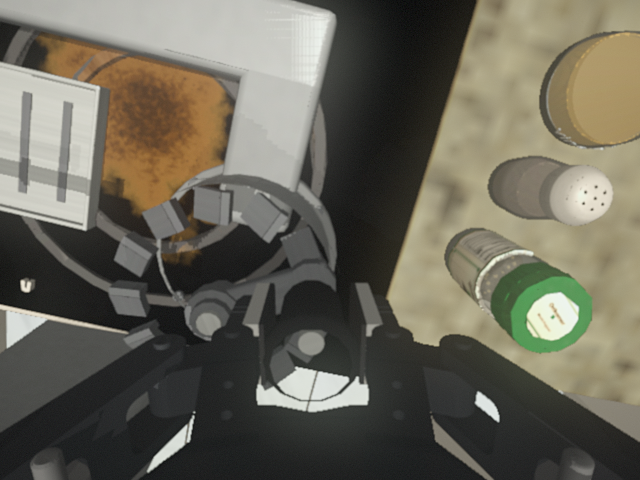

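```bash

python3 -m pendant '[[0,1.1,4.2,0],[0,0.7,4.3,0],[0,0.3,4.3,0],[0,-0.1,4.4,0],[0,-0.4,4.3,0],[0,-0.8,4.3,0],[0,-1.2,4.2,0],[0,-1.5,4.1,0],[0,-1.9,3.9,0],[0,-2.2,3.8,0],[0,-2.5,3.5,0],[0,-2.8,3.3,0]]' -1 45
python3 -m pendant '[[0,-3.1,3.0,0],[0,-3.3,2.7,0],[0,-3.5,2.4,0],[0,-3.7,2.1,0],[0,-3.9,1.8,0],[0,-4.0,1.5,0],[0,-4.2,1.1,0],[0,-4.2,0.7,0],[0,-4.3,0.4,0],[0,-4.3,0,0]]' -1 45
python3 - <<'E'
from h import *
st(); p,_,_=T(); d=p[:2]-[.437,-.246];print(d,np.hypot(*d),np.degrees(np.arctan2(d[1],d[0])))
snap("wrist","w38");snap("scene","sc38",(210,150,450,350),3)
E
```

```text
clock: 65.97
position: [0.4113, -0.2893, 0.1292]
tool_rot: [0.295, 1.571, -2.617]
force: [2.4, -3.2, -5.1]
grip_width: 0.0307
clock: 67.22
position: [0.3875, -0.2552, 0.1292]
tool_rot: [-0.741, 1.571, 2.63]
force: [0.6, -4.2, -5.3]
grip_width: 0.0305
t 67.22 p [ 0.3875 -0.2552  0.1292] y [ 0.2278 -0.9737 -0.    ] z [-0.9737 -0.2278  0.0001] F [ 0.6404 -4.1942 -5.3492] g 0.0305 q [ 0.5657  0.4293 -0.1411  2.0998  0.101   0.6188 -0.9861]
[-0.0495 -0.0092] 0.05032468821735741 -169.46520848214735
```

View pics/w38.png

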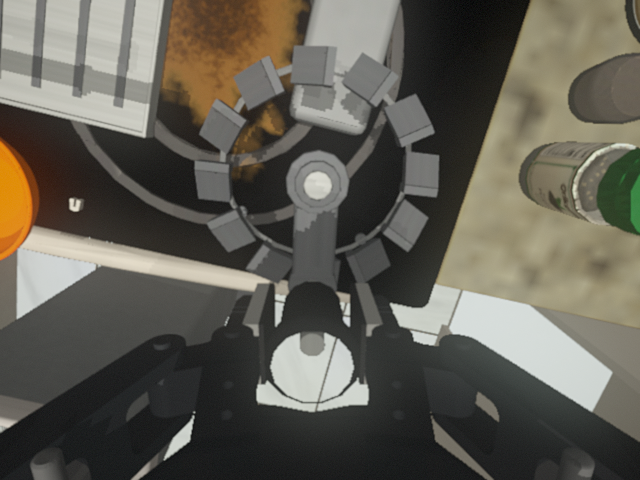

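```bash

python3 -m pendant '[[0,-4.3,-0.4,0],[0,-4.2,-0.7,0],[0,-3.8,-1.0,0],[0,0,0,0]]' -1 45
python3 - <<'E'
from h import *
st(); p,_,_=T(); d=p[:2]-[.437,-.246];print(d,np.hypot(*d),np.degrees(np.arctan2(d[1],d[0])))
E
```

```text
clock: 67.82
position: [0.3869, -0.2426, 0.1292]
tool_rot: [-1.311, 1.57, 2.061]
force: [0.8, -2.5, -5.2]
grip_width: 0.0307
t 67.83 p [ 0.3869 -0.2426  0.1292] y [ 0.2283 -0.9736 -0.0003] z [-0.9736 -0.2283  0.0001] F [ 0.8261 -2.459  -5.2223] g 0.0307 q [ 0.5436  0.4201 -0.143   2.1173  0.1012  0.6107 -1.0106]
[-0.0501  0.0034] 0.05022687163149653 176.06531271765326
```

```bash

python3 -m pendant '[[3,0,0,0],[3,0,0,0],[3,0,0,0],[0,0,0,0]]' -1 45; python3 -m pendant '[[2,0,0,0],[1,0,0,0],[0,0,0,0]]' -1 45;python3 -m pendant '[[1,0,0,0],[0,0,0,0]]' -1 45
```

```text
clock: 68.32
position: [0.3868, -0.2431, 0.12]
tool_rot: [-0.733, 1.571, 2.638]
force: [1.1, -2.0, -4.1]
grip_width: 0.0306
clock: 68.7
position: [0.3869, -0.2431, 0.1172]
tool_rot: [2.23, 1.571, -0.682]
force: [0.3, -3.8, -3.3]
grip_width: 0.0302
clock: 68.95
position: [0.387, -0.2432, 0.1165]
tool_rot: [2.208, 1.57, -0.704]
force: [-1.7, -1.6, 5.3]
grip_width: 0.0305
```

```bash

python3 -m pendant '[[0,1,0,0],[0,1,0,0],[0,0,0,0]]' -1 45;python3 -m pendant '[[0,1,0,0],[0,0,0,0]]' -1 45; python3 -m pendant '[[0,0.7,0,0],[0,0,0,0]]' -1 45
```

```text
clock: 69.32
position: [0.3871, -0.2452, 0.1165]
tool_rot: [0.879, 1.57, -2.033]
force: [-3.8, -2.6, 8.0]
grip_width: 0.0301
clock: 69.58
position: [0.3872, -0.2461, 0.1165]
tool_rot: [0.035, 1.57, -2.877]
force: [-4.0, -1.6, 7.5]
grip_width: 0.0307
clock: 69.82
position: [0.3872, -0.2465, 0.1164]
tool_rot: [-0.518, 1.57, 2.853]
force: [-5.6, 0.8, 9.0]
grip_width: 0.0306
```

```bash

python3 -m pendant '[[0,0,0,0],[0,0,0,0],[0,0,0,0]]' 0.4 45; python3 -m pendant '[[-10,0,0,0],[-20,0,0,0],[-25,0,0,0],[-25,0,0,0],[-25,0,0,0],[-25,0,0,0],[-25,0,0,0],[0,0,0,0]]' 0.4
python3 - <<'E'
from h import *
st(); snap("scene","sc40");snap("scene","sc40b",(210,150,450,350),3); snap("side","sd40",(230,170,350,370),3);snap("wrist","w40")
E
```

```text
clock: 70.2
position: [0.3878, -0.2466, 0.1162]
tool_rot: [-2.615, 1.571, 0.756]
force: [0.8, -0.2, 0.7]
grip_width: 0.0595
clock: 71.2
position: [0.3883, -0.2469, 0.2732]
tool_rot: [2.428, 1.567, -0.483]
force: [0.1, -0.5, -0.7]
grip_width: 0.0602
t 71.2 p [ 0.3883 -0.2469  0.2732] y [ 0.2277 -0.9737  0.0022] z [-0.9737 -0.2277 -0.0025] F [ 0.118  -0.5151 -0.7324] g 0.0602 q [ 0.5748  0.2101 -0.1611  1.9593  0.0408  0.9719 -0.9468]
```

View pics/sc40b.png

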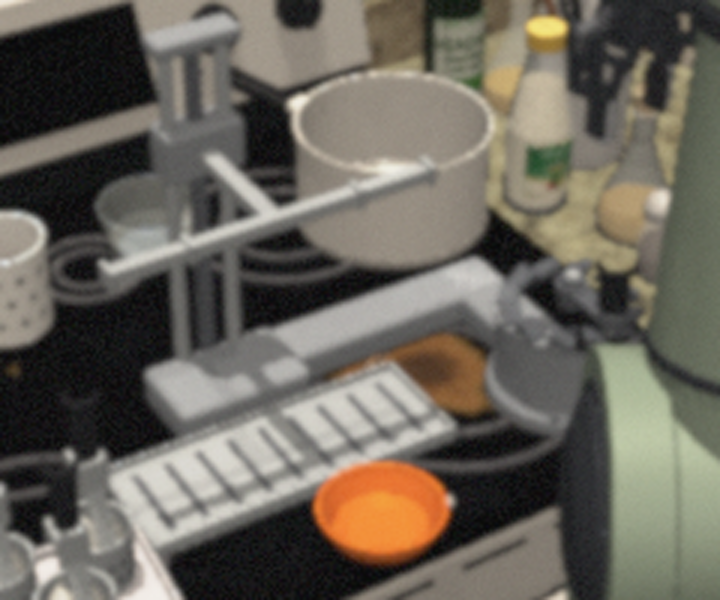

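View pics/sd40.png

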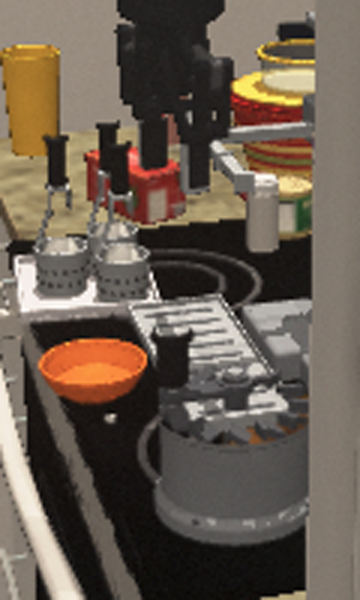

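View pics/w40.png

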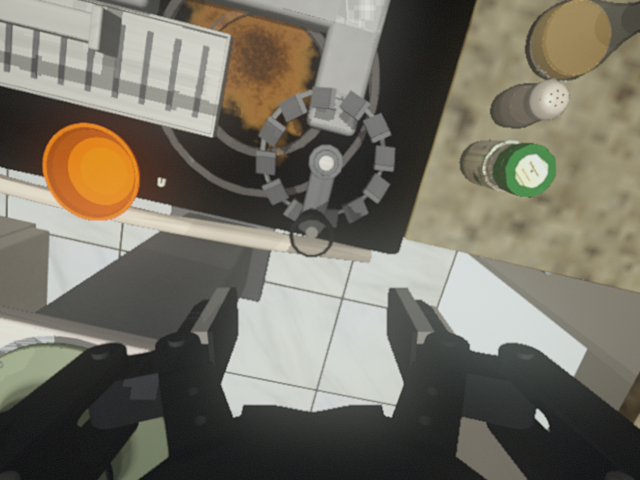

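View pics/sc40.png

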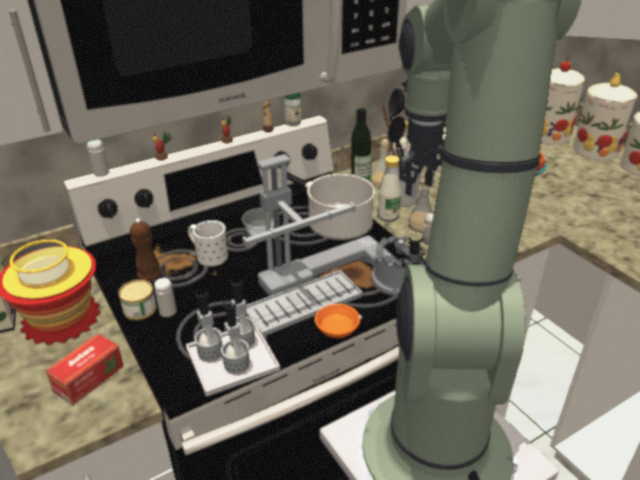

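```bash
python3 -m pendant '[[-10,0,0,0],[0,0,0,0],[0,0,0,0],[0,0,0,0],[0,0,0,0],[0,0,0,0],[0,0,0,0],[0,0,0,0]]'
python3 - <<'E'
from h import *
a=load("sc40")["img"].astype(int); b=snap("scene","sc41")["img"].astype(int); c=load("scene0")["img"].astype(int)
k=lambda x:cv2.GaussianBlur(x.astype(np.float32),(0,0),2)
print(abs(k(a)-k(b))[190:300,240:420].max(),abs(k(b)-k(c))[190:240,330:360].max(),abs(k(b)-k(c))[225:250,244:262].max())
from workcell import job_done
job_done()
E
```

```text
clock: 72.4
position: [0.3877, -0.2466, 0.2812]
tool_rot: [-2.338, 1.571, 1.033]
force: [-0.3, -0.7, -0.3]
grip_width: 0.0599
40.010323 6.360302 127.89656
the job is handed in; nothing more can be done
```

The job is done and handed in at about 72 s on the robot's clock:

- **Lowering:** I lifted the crank knob about 13 mm and let the crank turn back one full turn at roughly 0.7 rad/s, until it met the bottom stop. All three baskets present were still on the bar.
- **Unloading:** I lifted each basket 32 mm, drew it 56 mm toward the robot and stood it upright on the tray. The tray had been knocked a few centimetres during the run, so I measured it again before placing anything.
- **Winding up:** I wound the empty lift up with the pawl held clear, about 0.07 rad past zero. I then lowered the pawl, eased the crank back until it resisted at its starting position, and let go.

**Last checks:**
- In the last pictures I viewed, the bar sat at its original fully-up place and the crank knob was at its start place.
- All three baskets stood upright inside the tray, the bystanders in view were where they had been, and the gripper was clear of everything.
- I ran a numeric image comparison just before handing in. Around the bar's right end the picture matched the first one closely (difference 6).
- Two other regions of that comparison did not match: around the lift and crank (40) and around the bar's left end (128). I put these down to the gripper having just moved 10 mm and to the missing basket. I did not look into either further, and I did not view the final picture itself.

The crank knob gripped at about 30 mm wide instead of the stated 25 mm. It still followed every movement, and I saw no slip of the grip in the readings.

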